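# Return the recalled gauges through the sprung flap

## Robot

A 6-joint arm with a two-finger parallel gripper is mounted at the origin on a cart in front of the work surface, level with it; the furniture and walls round the work are solid. World frame = base frame: x ahead of the robot, y to its left, z up, the work surface at z = 0. Lengths are in mm, angles in degrees, forces in N, time in s.
With the tool pointing down it reaches from about 350 to 850 mm from the base axis. Payload 8.1 kg.
Tool frame: the origin (TCP) lies at the very end of the fingers, on their centre line; the grasp point (between the pads) lies manip.grip_point_offset behind it (manip.grip_point_offset is the distance from the TCP to the grasp point, in mm); z points along the fingers, y is the line along which they close (so a half turn about z gives the same grasp; the last joint's range is limited). The gripper opens to 85 mm and grips with 20 to 120 N. Pads are 22 mm wide; open, the fingers measure 114 mm over their backs; the gripper's body (76 mm by 85 mm) begins 54 mm behind the grasp point. The pads swing forward as they close: fully open they stand 13 mm farther back than shut.
Start: joints at [-69.351, 7.471, 85.268, -0, 87.261, -4.893], TCP at [258.728, -541.355, 231.292] pointing down, gripper open.
Joint ranges: [-169.43, 169.43], [-51.17, 129.36], [1.28, 143.12], [-76.62, 256.62], [0, 156.53], [-152.29, 152.29]. Speed limits (degrees/s): [136.94, 136.94, 159.86, 180, 180, 180].

## Interface

Orientations are given as [roll, pitch, yaw] about the fixed x, y, z axes, in that order (R = Rz(yaw) Ry(pitch) Rx(roll)).
In Python, from bench import manip gives the robot as it stands.
- The arm moves only by the tool arm_command, never from a script. Its argument "increments" is a list of rows, each an object of numbers: "rx", "ry", "rz": the turn, a rotation vector about the world's x, y, z in degrees; "tx", "ty", "tz": the shift along the world's x, y, z in m; "hand": the gripper's target within -1 to 1 (fully open at 1, half-way at 0, shut at -1). A call has 1 to 10 rows; each row is the pose to reach, as a shift and turn from the pose commanded when the call began; what a row does not reach only later rows make up. A row lasts 1/10 s, in which the tool goes at most 50 mm and 8.59 degrees, less where a joint would pass 70% of its speed; a pose out of reach is approached as far as the arm can. A call with a gripper value outside its range is refused whole. The fingers move at their own pace and stop on an object; the grip force is fixed at half the most. Time passes only in rows, so rows that repeat a pose let the fingers close. It gives the time, the measured TCP pose, the force, the opening and the grip force at its end, in the units of the state.
- manip.read_state(): the state, without advancing time (a new reading comes with each control period).
- manip.capture(name): name is "scene" or "top" or "wrist"; returns a dict with "pixels" (384x512x3 uint8, red, green, blue), "intrinsics" (3x3 intrinsics, pixels), "camera_from_world" (4x4, takes a point from world to camera coordinates); the wrist camera has in their place "mount" (4x4, takes a point from camera to tool coordinates, whose origin is the TCP and whose axes are the flange's). Camera axes: x right, y down, z forward; pixel columns grow to the right and rows downward; lengths in mm; the calibration is good to about 2 mm. The wrist camera is an equidistant fisheye: a pixel r from the principal point sees the ray r / f radians off the axis. A picture is of the moment at which its call begins: read the wrist's pose just before it. There is no depth.
- manip.job_done(): hands the job in; it is judged then, once.
The state is a dict: "clock": time; "q": joint angles; "joint_vel": joint speeds; "joint_efforts": joint torques, N m; "ee_pos": TCP position; "tcp_rot": TCP orientation; "wrist_force": force on the tool from outside, world axes, zero at the start; "torque": the same for the moment, N m; "opening": opening from 0.0 (shut) to 1.0 (fully open); "finger_force": force on a finger pad.
Only numpy, scipy, OpenCV 4.12 (cv2) and the standard library are available. Lean on these libraries where they do the work, as an engineer would, in place of code of your own. Each camera call takes 0.05 s, during which the arm holds its last target. There are 200 camera calls.

## Task

The gauges on the right-hand bench are recalled for calibration. Slide the cover of the grey return box fully open, lift every plate gauge off its hook and push it, and likewise every plug gauge lying on the bench, down through the sprung flap so that all lie inside the box and the flap has snapped shut; only then slide the cover fully closed again. Leave the multimeter, tape and stopwatch where they are.

Things in the scene. Friction and masses are not known exactly. Their poses are not given: they have to be found in the camera images.
- return_box: Grey sheet-metal return box fixed to the left bench, 220 (x) x 160 (y) x 200 mm high, walls 5 mm; origin at the centre of its underside, z up, x away from the robot at yaw 0. The far half of its top has a hatch, 70 mm (x) by 130 mm (y), shut from below by a sprung flap and at the start covered by a sliding cover. Inside, a ramp leads things from below the hatch to the near half.
- hatch (a point): Centre of the hatch opening, at the level of the box's top face (200 mm up); axes as the box.
- flap (a joint): Sprung steel flap under the hatch: 0 = shut (level), 1.45 rad = hanging down, 70 mm deep. Hinged on the hatch's far (+x of box) edge; things slide off its free near edge. About 3 N on its middle starts to open it: a gauge laid on it stays there and must be pushed down. Its middle pressed 45 mm down makes some 0.9 rad, enough to let a plug gauge slide off. It snaps shut when freed.
- cover (a joint): Sliding aluminium cover of the hatch, 85 x 144 mm, 4 mm thick, running in guides on the box top: 0 = fully closed over the hatch, 0.090 m = fully open (slid along the box's -x, towards the robot). Stays where it is left, friction about 2 N. Its top face is 5.5 mm above the box top.
- cover_handle (a point): Point in the middle of the black grip block on the cover (14 mm along the box's x, 50 mm along its y, standing 28 mm above the cover's top face); the point is 18 mm above the cover's top face; moves with the cover.
- gauge_rack: Rack fixed to the right bench: wooden base 90 x 270 x 10 mm, two posts 160 mm high and a dark bar 250 mm long (along the rack's y) and 24 mm high at 160 mm, carrying three steel hooks. Between the two benches is an open gap about 0.2 m wide. Origin at the centre of its underside; the hooks point to the rack's -x (to the robot at yaw 0).
- hook_0 (a point): Middle of the level part of hook 0, at rack y = -100 mm, 160 mm up, where a plate gauge hangs. The hook is 7 mm round bar, level from rack x = +10 to -34 mm, then turned up at the free end, whose tip stands 13.5 mm above its centre line.
- hook_1 (a point): Middle of the level part of hook 1, at rack y = 0 mm, 160 mm up, where a plate gauge hangs. The hook is 7 mm round bar, level from rack x = +10 to -34 mm, then turned up at the free end, whose tip stands 13.5 mm above its centre line.
- hook_2 (a point): Middle of the level part of hook 2, at rack y = +100 mm, 160 mm up, where a plate gauge hangs. The hook is 7 mm round bar, level from rack x = +10 to -34 mm, then turned up at the free end, whose tip stands 13.5 mm above its centre line.
- plate_0_center (a point): Centre of a steel plate gauge, 12 mm thick (its x), 56 wide (its y), 100 high (its z, up as it hangs), 0.17 kg. A window 24 mm wide reaches from 4 mm below this point to 30 above; it hangs by the window's top edge on a hook. Jaws with a gap form the lower end. To clear the upturned hook tip, lift it 11 to 26 mm (18 is best), then draw it 40 mm or more along the rack's -x. May be absent.
- plate_1_center (a point): Centre of a steel plate gauge, 12 mm thick (its x), 56 wide (its y), 100 high (its z, up as it hangs), 0.17 kg. A window 24 mm wide reaches from 4 mm below this point to 30 above; it hangs by the window's top edge on a hook. Jaws with a gap form the lower end. To clear the upturned hook tip, lift it 11 to 26 mm (18 is best), then draw it 40 mm or more along the rack's -x. May be absent.
- plate_2_center (a point): Centre of a steel plate gauge, 12 mm thick (its x), 56 wide (its y), 100 high (its z, up as it hangs), 0.17 kg. A window 24 mm wide reaches from 4 mm below this point to 30 above; it hangs by the window's top edge on a hook. Jaws with a gap form the lower end. To clear the upturned hook tip, lift it 11 to 26 mm (18 is best), then draw it 40 mm or more along the rack's -x. May be absent.
- plug_0_center (a point): Centre (half-way up) of a round plug gauge lying loose on the right bench, 99 mm long along its own y axis, 15 mm thick, about 0.12 kg. May be absent.
- plug_1_center (a point): Centre (half-way up) of a round plug gauge lying loose on the right bench, 99 mm long along its own y axis, 15 mm thick, about 0.12 kg. May be absent.
- by_multimeter: Bystander: dark multimeter, 148 x 74 x 49 mm, lying on the left bench; origin at the centre of its underside. To be left alone.
- by_tape: Bystander: roll of black tape, 66 mm across, 19 mm high, on the right bench; origin at the centre of its underside. To be left alone.
- by_stopwatch: Bystander: black stopwatch, 62 x 61 x 17 mm, on the right bench; origin at the centre of its underside. To be left alone.

How it is judged (in metres and radians):
On the way, in this order (a step that is already met when the one before it is completed fails the run):
1. the cover is slid fully open (at least 80 of 90 mm) (value of joint cover above 0.08 m), for 0.2 s.
2. every gauge is inside the box below the flap, the flap shut, the cover still open (x of plate_0_center in the frame of return_box between -0.11 and 0.11 m and y of plate_0_center in the frame of return_box between -0.08 and 0.08 m and z of plate_0_center in the frame of return_box between 0 and 0.175 m and x of plate_1_center in the frame of return_box between -0.11 and 0.11 m and y of plate_1_center in the frame of return_box between -0.08 and 0.08 m and z of plate_1_center in the frame of return_box between 0 and 0.175 m and x of plate_2_center in the frame of return_box between -0.11 and 0.11 m and y of plate_2_center in the frame of return_box between -0.08 and 0.08 m and z of plate_2_center in the frame of return_box between 0 and 0.175 m and x of plug_0_center in the frame of return_box between -0.11 and 0.11 m and y of plug_0_center in the frame of return_box between -0.08 and 0.08 m and z of plug_0_center in the frame of return_box between 0 and 0.175 m and x of plug_1_center in the frame of return_box between -0.11 and 0.11 m and y of plug_1_center in the frame of return_box between -0.08 and 0.08 m and z of plug_1_center in the frame of return_box between 0 and 0.175 m and value of joint flap below 0.08 rad and value of joint cover above 0.07 m), for 0.2 s.
At the end, for the whole second after the job is handed in: Every gauge present lies inside the return box (its centre within the walls and at least 25 mm below the box top), the flap is shut (within 0.08 rad), the cover is closed to within 6 mm, and the bystanders are at rest (x of plate_0_center in the frame of return_box between -0.11 and 0.11 m and y of plate_0_center in the frame of return_box between -0.08 and 0.08 m and z of plate_0_center in the frame of return_box between 0 and 0.175 m and x of plate_1_center in the frame of return_box between -0.11 and 0.11 m and y of plate_1_center in the frame of return_box between -0.08 and 0.08 m and z of plate_1_center in the frame of return_box between 0 and 0.175 m and x of plate_2_center in the frame of return_box between -0.11 and 0.11 m and y of plate_2_center in the frame of return_box between -0.08 and 0.08 m and z of plate_2_center in the frame of return_box between 0 and 0.175 m and x of plug_0_center in the frame of return_box between -0.11 and 0.11 m and y of plug_0_center in the frame of return_box between -0.08 and 0.08 m and z of plug_0_center in the frame of return_box between 0 and 0.175 m and x of plug_1_center in the frame of return_box between -0.11 and 0.11 m and y of plug_1_center in the frame of return_box between -0.08 and 0.08 m and z of plug_1_center in the frame of return_box between 0 and 0.175 m and value of joint flap below 0.08 rad and value of joint cover below 0.006 m and linear speed of each of by_multimeter, by_tape, by_stopwatch below 0.03 m/s); the robot touches nothing.
It fails at once if a bystander (multimeter, tape, stopwatch) is moved more than 25 mm (distance of any of by_multimeter, by_tape, by_stopwatch from where it was at the start of the episode above 0.025 m).
Of plate_0, plate_1, plate_2, plug_0, plug_1 only 4 to 5 are there at a start; the rules pass over those that are not, and their reading is None.
At some moment in a run one of plug_0, plug_1 may be knocked a few centimetres aside while the robot is not near it.
It also fails if it takes over 210 s, if anything falls off the work surface, if the arm or the gripper's body presses on something with over 40 N, if the wrist force passes 120 N, or if a joint passes its speed limit or range.

## Working session

There is one attempt and no reset: what is moved stays moved. The work goes in short steps, Python scripts to look and compute and a tool call to move; the robot and the scene stay as the last step left them, time stands still between calls to the robot, and variables do not carry over. Pictures are saved under pics/ and viewed, at most 14 in all, crops included, and the job is handed in when it is done.

Besides the shell and the picture viewer there is one more tool, called after ">>>" as name(argument=value, ...), one argument or row to a line, values as JSON. arm_command: Moves the arm, as the interface text tells. Its arguments: {"type":"object","properties":{"increments":{"type":"array","items":{"type":"object","properties":{"rx":{"type":"number"},"ry":{"type":"number"},"rz":{"type":"number"},"tx":{"type":"number"},"ty":{"type":"number"},"tz":{"type":"number"},"hand":{"type":"number"}}}}},"required":["increments"]}

```bash
ls; mkdir -p pics; cat > h.py <<'E'
import numpy as np, cv2
from bench import manip
def cap(n,f=None):
    s=manip.read_state(); c=manip.capture(n); c['s']=s
    if f: cv2.imwrite('pics/'+f+'.png',c['pixels'][:,:,::-1])
    return c
E
python3 - <<'E'
from h import *
s=manip.read_state(); print(s, manip.grip_point_offset)
for n in ['scene','top','wrist']:
    c=cap(n,n+'0'); print(n,c['intrinsics'].tolist(), np.round(c.get('camera_from_world',c.get('mount')),3).tolist())
E
```

```text
pics
{'clock': 0.0, 'q': array([-6.93502085e+01,  7.51633524e+00,  8.53290494e+01, -9.36545572e-04,
        8.72586830e+01, -4.89268620e+00]), 'joint_vel': array([-0.09288511, -0.01403007,  0.03494672, -0.11620003, -0.03340544,
       -0.00594014]), 'joint_efforts': array([-1.61630825e-03, -5.69405794e+01, -5.00542510e+01, -1.95828816e-04,
        1.49499241e-02,  2.48646211e-05]), 'ee_pos': array([ 258.53834246, -540.85184903,  230.23380935]), 'tcp_rot': array([-1.79896232e+02, -7.94391339e-03,  2.55425161e+01]), 'wrist_force': array([ 0.51266912, -0.85391855, -0.14069595]), 'torque': array([ 0.04138327, -0.01398983,  0.00114734]), 'finger_force': 0.0, 'opening': 1.0029115562828743} 18.700000000000003
scene [[389.17490233032026, 0.0, 256.3088784145204], [0.0, 389.17490233032026, 187.6804834651917], [0.0, 0.0, 1.0]] [[-0.553, -0.833, -0.015, 277.725], [-0.491, 0.341, -0.802, 367.466], [0.673, -0.436, -0.597, 1384.831], [0.0, 0.0, 0.0, 1.0]]
top [[435.02988764675433, 0.0, 262.80497134451645], [0.0, 435.02988764675433, 187.7343687110388], [0.0, 0.0, 1.0]] [[-0.015, -1.0, 0.004, -18.778], [-0.984, 0.014, -0.175, 530.424], [0.175, -0.006, -0.985, 1691.242], [0.0, 0.0, 0.0, 1.0]]
wrist [[297.3186396354542, 0.0, 259.066362516364], [0.0, 297.3186396354542, 198.32638499014107], [0.0, 0.0, 1.0]] [[0.0, -0.964, -0.267, 67.854], [1.0, 0.0, -0.0, 0.647], [0.0, -0.267, 0.964, -142.567], [0.0, 0.0, 0.0, 1.0]]
```

View pics/scene0.png

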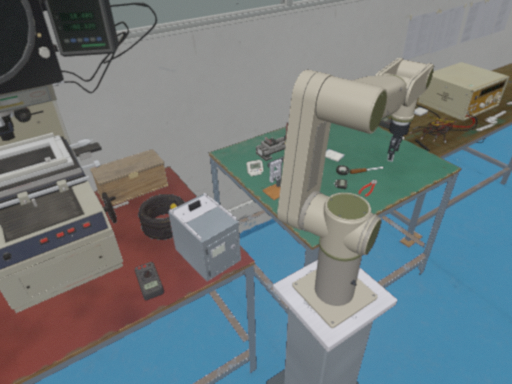

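View pics/top0.png

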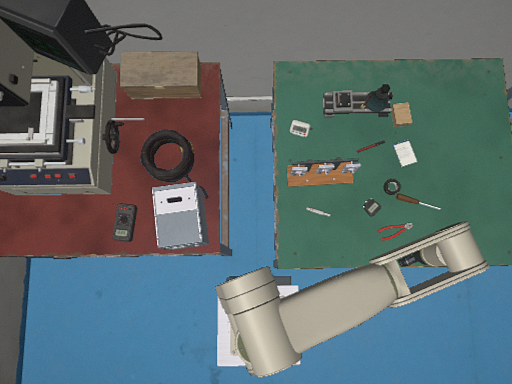

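The scene view shows the box on the red left bench at about (205,235) and the rack on the green bench at about (283,170). In the top view the box is at (178,215), its handle at (175,200), the rack at (320,173), a light plug at (318,211), the tape at (392,187) and the stopwatch at (371,207). I'll zoom in.

```bash
python3 - <<'E'
import cv2
a=cv2.imread('pics/top0.png')
b=cv2.resize(a[120:250,270:450],None,fx=4.4,fy=4.4,interpolation=cv2.INTER_CUBIC)
cv2.imwrite('pics/c1.png',b)
E
```

```text
(no output)
```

View pics/c1.png

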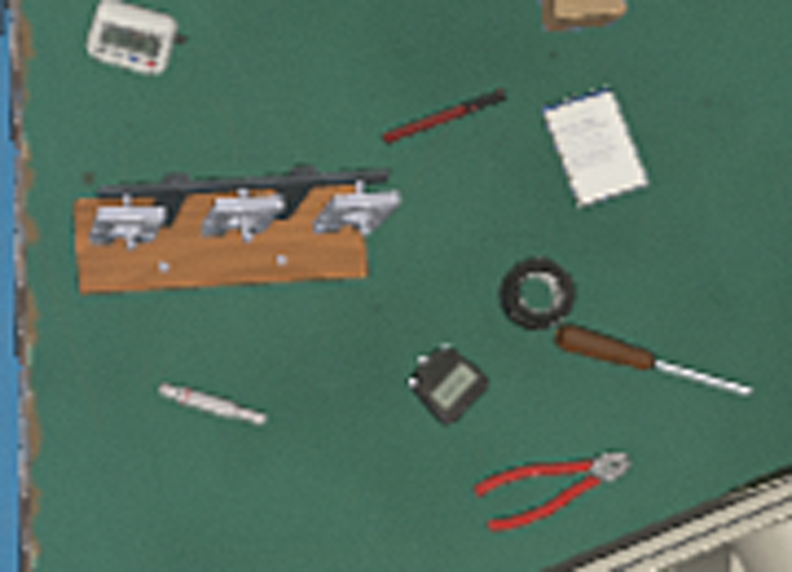

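View pics/wrist0.png

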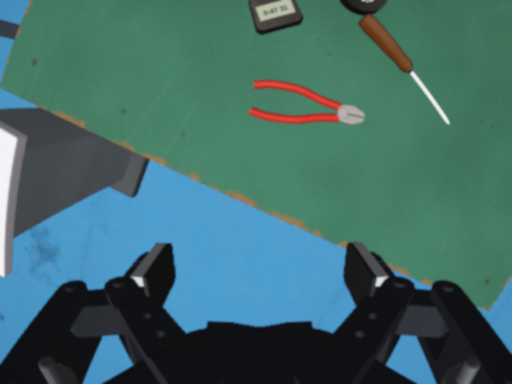

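The crop shows three plates hanging at (130,225), (243,213) and (358,210), and one plug at (212,403). The tape is at (538,293) and the stopwatch at (448,385). The wrist view adds no other plug. Next I'll measure these.

```bash
cat >> h.py <<'E'
def ray(c,px):
    px=np.array(px,float).reshape(-1,2); K=c['intrinsics']
    if 'mount' in c:
        from scipy.spatial.transform import Rotation as R
        n=(px-[K[0,2],K[1,2]])/K[0,0]; r=np.linalg.norm(n,axis=1,keepdims=True)
        d=np.c_[n/r*np.sin(r),np.cos(r)]
        T=np.eye(4); T[:3,:3]=R.from_euler('xyz',c['s']['tcp_rot'],degrees=True).as_matrix(); T[:3,3]=c['s']['ee_pos']
        M=T@c['mount']
    else:
        d=np.c_[(px-[K[0,2],K[1,2]])/K[0,0],np.ones(len(px))]; M=np.linalg.inv(c['camera_from_world'])
    return M[:3,3], d@M[:3,:3].T
def onz(c,px,z):
    o,d=ray(c,px); return o+d*((z-o[2])/d[:,2])[:,None]
E
python3 - <<'E'
from h import *
c=cap('top')
f=lambda p:np.array(p)/4.4+[270,120]-0.39
print('rack',onz(c,f([(76,200),(80,292),(366,276)]),10).round())
print('plates(z~190)',onz(c,f([(130,225),(243,213),(358,210)]),185).round())
print('bar ends z172',onz(c,f([(98,191),(388,176)]),172).round())
print('plug',onz(c,f([(161,388),(265,420)]),7.5).round())
print('tape,sw',onz(c,f([(538,293),(448,385)]),10).round())
a=c['pixels'][:,:,::-1]
cv2.imwrite('pics/c2.png',cv2.resize(a[175:260,105:225],None,fx=6,fy=6,interpolation=cv2.INTER_CUBIC))
E
```

```text
rack [[ 630. -128.   10.]
 [ 542. -129.   10.]
 [ 554. -396.   10.]]
plates(z~190) [[ 567. -161.  185.]
 [ 576. -257.  185.]
 [ 578. -354.  185.]]
bar ends z172 [[ 600. -136.  172.]
 [ 610. -384.  172.]]
plug [[ 452. -202.    8.]
 [ 421. -296.    8.]]
tape,sw [[ 535. -555.   10.]
 [ 450. -466.   10.]]
```

View pics/c2.png

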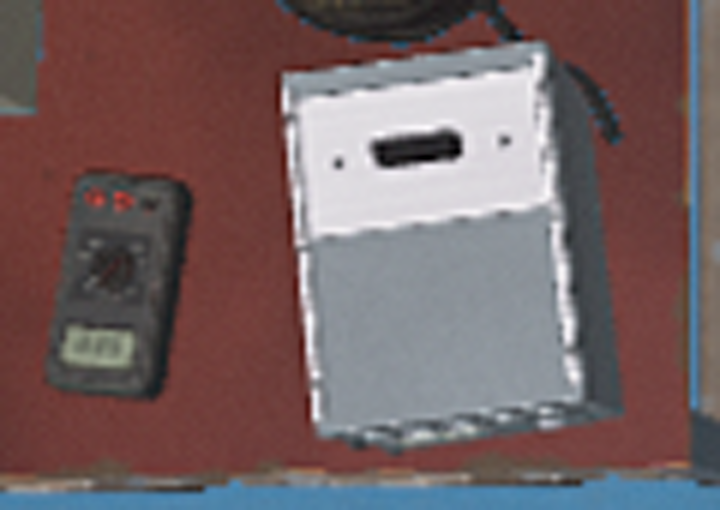

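The crop shows the box top corners at about (285,75), (545,42), (582,405) and (318,437), the closed white cover, and the black handle at (418,147).

```bash
python3 - <<'E'
from h import *
c=cap('top')
f=lambda p:np.array(p)/6+[105,175]-0.42
P=onz(c,f([(285,75),(545,42),(582,405),(318,437)]),200)
print(P.round(),P.mean(0).round(1))
for i in range(4):
    v=P[(i+1)%4]-P[i]; print(np.linalg.norm(v).round(), np.degrees(np.arctan2(v[1],v[0])).round(1))
print('handle',onz(c,f([(418,147)]),233.5).round(1), onz(c,f([(375,151),(460,142)]),233.5).round(1))
print('multimeter',onz(c,f([(120,285)]),49).round(1))
E
```

```text
[[511. 377. 200.]
 [529. 220. 200.]
 [310. 195. 200.]
 [293. 351. 200.]] [410.8 285.5 200. ]
158.0 -83.4
221.0 -173.6
157.0 96.0
219.0 6.8
handle [[460.7 288.6 233.5]] [[458.7 313.9 233.5]
 [463.3 263.9 233.5]]
multimeter [[400.5 518.6  49. ]]
```

>>> arm_command(
  increments=[
    {"tz": 0.05,"rz": -5},
    {"tz": 0.1,"rz": -10,"ty": 0.03},
    {"tx": 0.23,"ty": 0.833,"tz": 0.1,"rz": -19,"hand": -1},
    {"tx": 0.23,"ty": 0.833,"tz": 0.1,"rz": -19,"hand": -1},
    {"tx": 0.23,"ty": 0.833,"tz": 0.1,"rz": -19,"hand": -1},
    {"tx": 0.23,"ty": 0.833,"tz": 0.1,"rz": -19,"hand": -1},
    {"tx": 0.23,"ty": 0.833,"tz": 0.1,"rz": -19,"hand": -1},
    {"tx": 0.23,"ty": 0.833,"tz": 0.1,"rz": -19,"hand": -1},
    {"tx": 0.23,"ty": 0.833,"tz": 0.1,"rz": -19,"hand": -1},
    {"tx": 0.23,"ty": 0.833,"tz": 0.1,"rz": -19,"hand": -1},
  ],
)

```text
invalid input
```

>>> arm_command(
  increments=[
    {"tx": 0,"ty": 0,"tz": 0.05,"rx": 0,"ry": 0,"rz": -5,"hand": -1},
    {"tx": 0,"ty": 0.03,"tz": 0.1,"rx": 0,"ry": 0,"rz": -10,"hand": -1},
    {"tx": 0.23,"ty": 0.833,"tz": 0.1,"rx": 0,"ry": 0,"rz": -19,"hand": -1},
    {"tx": 0.23,"ty": 0.833,"tz": 0.1,"rx": 0,"ry": 0,"rz": -19,"hand": -1},
    {"tx": 0.23,"ty": 0.833,"tz": 0.1,"rx": 0,"ry": 0,"rz": -19,"hand": -1},
    {"tx": 0.23,"ty": 0.833,"tz": 0.1,"rx": 0,"ry": 0,"rz": -19,"hand": -1},
    {"tx": 0.23,"ty": 0.833,"tz": 0.1,"rx": 0,"ry": 0,"rz": -19,"hand": -1},
    {"tx": 0.23,"ty": 0.833,"tz": 0.1,"rx": 0,"ry": 0,"rz": -19,"hand": -1},
    {"tx": 0.23,"ty": 0.833,"tz": 0.1,"rx": 0,"ry": 0,"rz": -19,"hand": -1},
    {"tx": 0.23,"ty": 0.833,"tz": 0.1,"rx": 0,"ry": 0,"rz": -19,"hand": -1},
  ],
)

```text
clock: 1.25
ee_pos: [368.3, -129.1, 327.7]
tcp_rot: [180.0, -0.0, 6.5]
wrist_force: [1.5, -0.4, 1.2]
opening: 0.004
finger_force: 0.0
```

>>> arm_command(
  increments=[
    {"tx": 0.12,"ty": 0.415,"tz": 0,"rx": 0,"ry": 0,"rz": 0,"hand": -1},
    {"tx": 0.12,"ty": 0.415,"tz": 0,"rx": 0,"ry": 0,"rz": 0,"hand": -1},
    {"tx": 0.12,"ty": 0.415,"tz": 0,"rx": 0,"ry": 0,"rz": 0,"hand": -1},
    {"tx": 0.12,"ty": 0.415,"tz": 0,"rx": 0,"ry": 0,"rz": 0,"hand": -1},
    {"tx": 0.12,"ty": 0.415,"tz": 0,"rx": 0,"ry": 0,"rz": 0,"hand": -1},
    {"tx": 0.12,"ty": 0.415,"tz": 0,"rx": 0,"ry": 0,"rz": 0,"hand": -1},
    {"tx": 0.12,"ty": 0.415,"tz": 0,"rx": 0,"ry": 0,"rz": 0,"hand": -1},
    {"tx": 0.12,"ty": 0.415,"tz": 0,"rx": 0,"ry": 0,"rz": 0,"hand": -1},
    {"tx": 0.12,"ty": 0.415,"tz": 0,"rx": 0,"ry": 0,"rz": 0,"hand": -1},
    {"tx": 0.12,"ty": 0.415,"tz": 0,"rx": 0,"ry": 0,"rz": 0,"hand": -1},
  ],
)

```text
clock: 2.25
ee_pos: [488.1, 287.6, 326.1]
tcp_rot: [-180.0, 0.1, 6.8]
wrist_force: [0.4, -0.0, -0.5]
opening: -0.002
finger_force: 0.0
```

```bash
python3 - <<'E'
from h import *
c=cap('wrist','w1'); print(c['s']['ee_pos'],c['s']['tcp_rot'],c['s']['wrist_force'])
E
```

```text
[488.06923369 287.63920471 326.07797095] [-1.79975158e+02  1.11637100e-01  6.76603990e+00] [ 0.43511293 -0.00764462 -0.54243363]
```

View pics/w1.png

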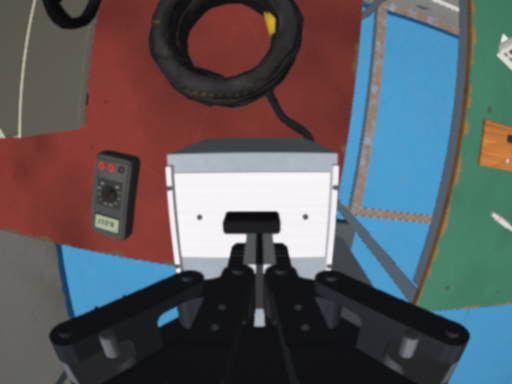

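```bash
python3 - <<'E'
from h import *
c=cap('wrist')
P=onz(c,[(167,155),(338,155)],200); print(P.round(1), P.mean(0).round(1)); v=P[1]-P[0]; print(np.linalg.norm(v),np.degrees(np.arctan2(v[1],v[0]))+90)
print(onz(c,[(223,214),(280,214)],233.5).round(1), onz(c,[(223,232),(280,232)],233.5).round(1))
E
```

```text
[[513.3 375.1 200. ]
 [531.6 216.5 200. ]] [522.5 295.8 200. ]
159.68622507217026 6.59172914149012
[[473.7 314.  233.5]
 [479.3 266.6 233.5]] [[457.4 312.7 233.5]
 [463.2 264.3 233.5]]
```

>>> arm_command(
  increments=[
    {"tx": 0.01,"ty": 0.003,"tz": -0.04,"rx": 0,"ry": 0,"rz": 0,"hand": -1},
    {"tx": 0.01,"ty": 0.003,"tz": -0.08,"rx": 0,"ry": 0,"rz": 0,"hand": -1},
    {"tx": 0.01,"ty": 0.003,"tz": -0.1,"rx": 0,"ry": 0,"rz": 0,"hand": -1},
    {"tx": 0.01,"ty": 0.003,"tz": -0.107,"rx": 0,"ry": 0,"rz": 0,"hand": -1},
    {"tx": 0.01,"ty": 0.003,"tz": -0.107,"rx": 0,"ry": 0,"rz": 0,"hand": -1},
    {"tx": 0.01,"ty": 0.003,"tz": -0.107,"rx": 0,"ry": 0,"rz": 0,"hand": -1},
  ],
)

```text
clock: 2.95
ee_pos: [499.2, 286.9, 222.7]
tcp_rot: [-180.0, -0.2, 6.5]
wrist_force: [0.2, 0.5, 0.8]
opening: 0.006
finger_force: 0.0
```

>>> arm_command(
  increments=[
    {"tx": 0,"ty": 0.002,"tz": -0.006,"rx": 0,"ry": 0,"rz": 0,"hand": -1},
    {"tx": -0.015,"ty": 0,"tz": -0.006,"rx": 0,"ry": 0,"rz": 0,"hand": -1},
    {"tx": -0.03,"ty": -0.002,"tz": -0.006,"rx": 0,"ry": 0,"rz": 0,"hand": -1},
    {"tx": -0.045,"ty": -0.004,"tz": -0.006,"rx": 0,"ry": 0,"rz": 0,"hand": -1},
    {"tx": -0.06,"ty": -0.006,"tz": -0.006,"rx": 0,"ry": 0,"rz": 0,"hand": -1},
    {"tx": -0.075,"ty": -0.008,"tz": -0.006,"rx": 0,"ry": 0,"rz": 0,"hand": -1},
    {"tx": -0.085,"ty": -0.009,"tz": -0.006,"rx": 0,"ry": 0,"rz": 0,"hand": -1},
    {"tx": -0.095,"ty": -0.01,"tz": -0.006,"rx": 0,"ry": 0,"rz": 0,"hand": -1},
    {"tx": -0.1,"ty": -0.01,"tz": -0.006,"rx": 0,"ry": 0,"rz": 0,"hand": -1},
    {"tx": -0.1,"ty": -0.01,"tz": -0.006,"rx": 0,"ry": 0,"rz": 0,"hand": -1},
  ],
)

```text
clock: 3.95
ee_pos: [398.0, 277.3, 215.0]
tcp_rot: [-180.0, -0.0, 6.6]
wrist_force: [-0.2, -0.3, 0.5]
opening: 0.005
finger_force: 0.0
```

```bash
python3 - <<'E'
from h import *
c=cap('wrist','w2'); print(c['s']['ee_pos'],c['s']['tcp_rot'],c['s']['wrist_force'])
E
```

```text
[397.9509722  277.27595973 214.95575746] [-1.79974236e+02 -1.68588386e-02  6.56288851e+00] [-0.23625    -0.27840687  0.45616363]
```

View pics/w2.png

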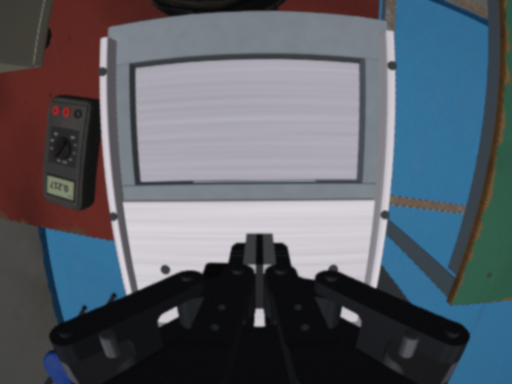

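```bash
python3 - <<'E'
from h import *
c=cap('wrist')
P=onz(c,[(134,66),(361,60),(360,182),(138,184)],200); print(P.round(1), P.mean(0).round(1)); 
for i in range(4): print(np.linalg.norm(P[(i+1)%4]-P[i]).round(1))
Q=onz(c,[(122,201),(376,200)],205.5); print(Q.round(1),Q.mean(0))
u=np.array([.9934,.1148]); print((Q.mean(0)-P.mean(0))[:2]@u)
F=onz(c,[(108,30),(387,20)],200);print(F.round(1))
E
```

```text
[[489.9 356.8 200. ]
 [506.  233.7 200. ]
 [438.5 224.3 200. ]
 [423.1 349.6 200. ]] [464.3 291.1 200. ]
124.1
68.1
126.2
67.2
[[413.5 357.5 205.5]
 [430.6 214.7 205.5]] [422.03452889 286.0890077  205.5       ]
-42.61118062201078
[[512.2 377.3 200. ]
 [534.  220.1 200. ]]
```

>>> arm_command(
  increments=[
    {"tx": -0.002,"ty": 0,"tz": 0,"rx": 0,"ry": 0,"rz": 0,"hand": -1},
    {"tx": -0.004,"ty": 0,"tz": 0,"rx": 0,"ry": 0,"rz": 0,"hand": -1},
    {"tx": -0.005,"ty": 0,"tz": 0,"rx": 0,"ry": 0,"rz": 0,"hand": -1},
    {"tx": -0.005,"ty": 0,"tz": 0,"rx": 0,"ry": 0,"rz": 0,"hand": -1},
  ],
)

```text
clock: 4.45
ee_pos: [393.4, 276.9, 214.5]
tcp_rot: [180.0, 0.0, 6.5]
wrist_force: [1.4, -0.2, -0.9]
opening: 0.001
finger_force: 1.0
```

>>> arm_command(
  increments=[
    {"tx": 0.005,"ty": 0,"tz": 0.04,"rx": 0,"ry": 0,"rz": 0,"hand": -1},
    {"tx": 0.02,"ty": -0.01,"tz": 0.085,"rx": 0,"ry": 0,"rz": 0,"hand": 0.5},
    {"tx": 0.18,"ty": -0.438,"tz": 0.095,"rx": 0,"ry": 0,"rz": -4,"hand": 1},
    {"tx": 0.18,"ty": -0.438,"tz": 0.095,"rx": 0,"ry": 0,"rz": -4,"hand": 1},
    {"tx": 0.18,"ty": -0.438,"tz": 0.095,"rx": 0,"ry": 0,"rz": -4,"hand": 1},
    {"tx": 0.18,"ty": -0.438,"tz": 0.095,"rx": 0,"ry": 0,"rz": -4,"hand": 1},
    {"tx": 0.18,"ty": -0.438,"tz": 0.095,"rx": 0,"ry": 0,"rz": -4,"hand": 1},
    {"tx": 0.18,"ty": -0.438,"tz": 0.095,"rx": 0,"ry": 0,"rz": -4,"hand": 1},
    {"tx": 0.18,"ty": -0.438,"tz": 0.095,"rx": 0,"ry": 0,"rz": -4,"hand": 1},
    {"tx": 0.18,"ty": -0.438,"tz": 0.095,"rx": 0,"ry": 0,"rz": -4,"hand": 1},
  ],
)

```text
clock: 5.45
ee_pos: [553.6, -109.3, 308.3]
tcp_rot: [-179.9, 0.0, 2.5]
wrist_force: [1.0, -0.7, 0.7]
opening: 0.993
finger_force: 0.0
```

>>> arm_command(
  increments=[
    {"tx": 0.045,"ty": -0.105,"tz": 0,"rx": 0,"ry": 0,"rz": 0,"hand": 1},
    {"tx": 0.045,"ty": -0.105,"tz": 0,"rx": 0,"ry": 0,"rz": 0,"hand": 1},
    {"tx": 0.045,"ty": -0.105,"tz": 0,"rx": 0,"ry": 0,"rz": 0,"hand": 1},
    {"tx": 0.045,"ty": -0.105,"tz": 0,"rx": 0,"ry": 0,"rz": 0,"hand": 1},
  ],
)

```text
clock: 5.85
ee_pos: [598.3, -214.4, 306.8]
tcp_rot: [-179.9, 0.1, 2.4]
wrist_force: [0.0, -0.2, 0.6]
opening: 0.997
finger_force: 0.0
```

```bash
python3 - <<'E'
from h import *
c=cap('wrist','w3'); print(c['s']['ee_pos'],c['s']['tcp_rot'],c['s']['opening'])
E
```

```text
[ 598.26837579 -214.37760007  306.84166215] [-1.79924119e+02  1.11833916e-01  2.38500706e+00] 0.9970507433016585
```

View pics/w3.png

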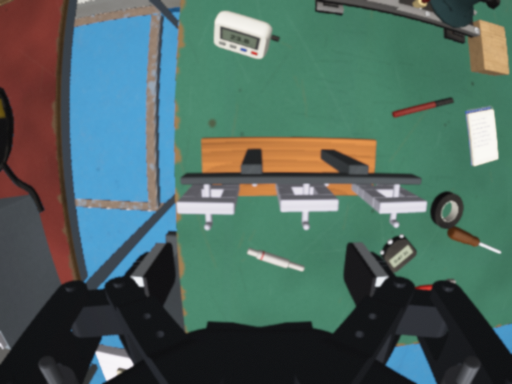

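```bash
python3 - <<'E'
from h import *
c=cap('wrist'); a=c['pixels'][:,:,::-1]
print(onz(c,[(178,214),(234,214),(281,212),(338,211),(427,212)],183.5).round(1))
print(onz(c,[(250,252),(302,269)],7.5).round(1))
cv2.imwrite('pics/c3.png',cv2.resize(a[160:280,165:440],None,fx=2.9,fy=2.9,interpolation=cv2.INTER_CUBIC))
E
```

```text
[[ 573.2 -135.4  183.5]
 [ 575.9 -190.1  183.5]
 [ 579.9 -234.5  183.5]
 [ 583.  -289.8  183.5]
 [ 585.1 -391.4  183.5]]
[[ 451.3 -204.2    7.5]
 [ 422.1 -293.4    7.5]]
```

View pics/c3.png

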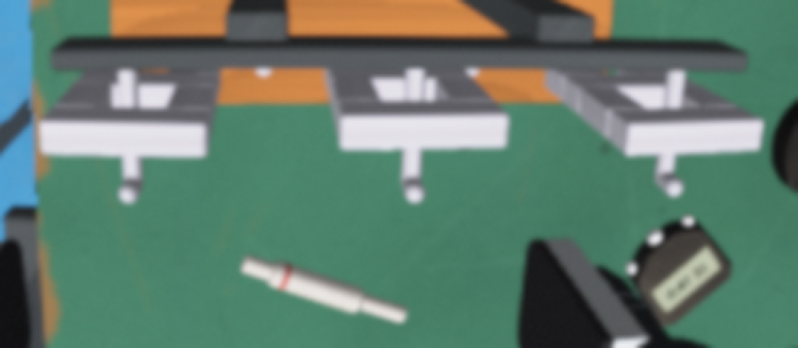

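>>> arm_command(
  increments=[
    {"tx": -0.02,"ty": 0.04,"tz": -0.02,"rx": 0,"ry": 0,"rz": 1,"hand": 1},
    {"tx": -0.021,"ty": 0.052,"tz": -0.06,"rx": 0,"ry": 0,"rz": 1,"hand": 1},
    {"tx": -0.021,"ty": 0.052,"tz": -0.08,"rx": 0,"ry": 0,"rz": 1,"hand": 1},
    {"tx": -0.021,"ty": 0.052,"tz": -0.08,"rx": 0,"ry": 0,"rz": 1,"hand": 1},
  ],
)

```text
clock: 6.35
ee_pos: [575.0, -157.2, 224.8]
tcp_rot: [-179.8, 0.3, 3.7]
wrist_force: [-1.1, -0.0, -0.2]
opening: 1.006
finger_force: 0.0
```

>>> arm_command(
  increments=[
    {"tx": 0.001,"ty": -0.005,"tz": 0,"rx": 0,"ry": 0,"rz": -0.5,"hand": 1},
    {"tx": 0.001,"ty": -0.005,"tz": 0,"rx": 0,"ry": 0,"rz": -0.5,"hand": 1},
  ],
)

```text
clock: 6.55
ee_pos: [579.4, -166.1, 230.9]
tcp_rot: [179.9, -0.2, 3.0]
wrist_force: [-0.4, -0.6, 0.0]
opening: 1.0
finger_force: 0.0
```

>>> arm_command(
  increments=[
    {"tx": 0,"ty": 0,"tz": -0.02,"rx": 0,"ry": 0,"rz": 0,"hand": 1},
    {"tx": 0,"ty": 0,"tz": -0.04,"rx": 0,"ry": 0,"rz": 0,"hand": 1},
    {"tx": 0,"ty": 0,"tz": -0.06,"rx": 0,"ry": 0,"rz": 0,"hand": 1},
    {"tx": 0,"ty": 0,"tz": -0.075,"rx": 0,"ry": 0,"rz": 0,"hand": 1},
    {"tx": 0,"ty": 0,"tz": -0.083,"rx": 0,"ry": 0,"rz": 0,"hand": 1},
    {"tx": 0,"ty": 0,"tz": -0.083,"rx": 0,"ry": 0,"rz": 0,"hand": 1},
    {"tx": 0,"ty": 0,"tz": -0.083,"rx": 0,"ry": 0,"rz": 0,"hand": 1},
  ],
)

```text
clock: 7.25
ee_pos: [578.9, -165.8, 146.4]
tcp_rot: [180.0, -0.1, 3.0]
wrist_force: [0.0, 0.7, -0.4]
opening: 1.0
finger_force: 0.0
```

>>> arm_command(
  increments=[
    {"tx": -0.001,"ty": 0.002,"tz": -0.003,"rx": 0,"ry": 0,"rz": 0,"hand": 1},
    {"tx": -0.001,"ty": 0.002,"tz": -0.003,"rx": 0,"ry": 0,"rz": 0,"hand": 0},
    {"tx": -0.001,"ty": 0.002,"tz": -0.003,"rx": 0,"ry": 0,"rz": 0,"hand": -1},
    {"tx": -0.001,"ty": 0.002,"tz": -0.003,"rx": 0,"ry": 0,"rz": 0,"hand": -1},
    {"tx": -0.001,"ty": 0.002,"tz": -0.003,"rx": 0,"ry": 0,"rz": 0,"hand": -1},
    {"tx": -0.001,"ty": 0.002,"tz": -0.003,"rx": 0,"ry": 0,"rz": 0,"hand": -1},
  ],
)

```text
clock: 7.85
ee_pos: [577.8, -163.7, 143.1]
tcp_rot: [180.0, -0.1, 3.0]
wrist_force: [0.9, 0.4, 5.3]
opening: 0.646
finger_force: 62.8
```

>>> arm_command(
  increments=[
    {"tx": 0,"ty": 0,"tz": 0.01,"rx": 0,"ry": 0,"rz": 0,"hand": -1},
    {"tx": 0,"ty": 0,"tz": 0.018,"rx": 0,"ry": 0,"rz": 0,"hand": -1},
    {"tx": 0,"ty": 0,"tz": 0.018,"rx": 0,"ry": 0,"rz": 0,"hand": -1},
    {"tx": 0,"ty": 0,"tz": 0.018,"rx": 0,"ry": 0,"rz": 0,"hand": -1},
    {"tx": -0.015,"ty": -0.001,"tz": 0.018,"rx": 0,"ry": 0,"rz": 0,"hand": -1},
    {"tx": -0.03,"ty": -0.001,"tz": 0.018,"rx": 0,"ry": 0,"rz": 0,"hand": -1},
    {"tx": -0.045,"ty": -0.002,"tz": 0.018,"rx": 0,"ry": 0,"rz": 0,"hand": -1},
    {"tx": -0.06,"ty": -0.003,"tz": 0.018,"rx": 0,"ry": 0,"rz": 0,"hand": -1},
    {"tx": -0.06,"ty": -0.003,"tz": 0.018,"rx": 0,"ry": 0,"rz": 0,"hand": -1},
  ],
)

```text
clock: 8.75
ee_pos: [515.8, -166.5, 159.6]
tcp_rot: [-180.0, 0.1, 3.0]
wrist_force: [1.0, -0.0, -3.1]
opening: 0.649
finger_force: 63.4
```

>>> arm_command(
  increments=[
    {"tx": -0.01,"ty": 0.01,"tz": 0.05,"rx": 0,"ry": 0,"rz": 0,"hand": -1},
    {"tx": -0.02,"ty": 0.03,"tz": 0.095,"rx": 0,"ry": 0,"rz": 1,"hand": -1},
    {"tx": -0.03,"ty": 0.06,"tz": 0.135,"rx": 0,"ry": 0,"rz": 2,"hand": -1},
    {"tx": -0.04,"ty": 0.1,"tz": 0.16,"rx": 0,"ry": 0,"rz": 3,"hand": -1},
    {"tx": -0.063,"ty": 0.456,"tz": 0.16,"rx": 0,"ry": 0,"rz": 3.6,"hand": -1},
    {"tx": -0.063,"ty": 0.456,"tz": 0.16,"rx": 0,"ry": 0,"rz": 3.6,"hand": -1},
    {"tx": -0.063,"ty": 0.456,"tz": 0.16,"rx": 0,"ry": 0,"rz": 3.6,"hand": -1},
    {"tx": -0.063,"ty": 0.456,"tz": 0.16,"rx": 0,"ry": 0,"rz": 3.6,"hand": -1},
    {"tx": -0.063,"ty": 0.456,"tz": 0.16,"rx": 0,"ry": 0,"rz": 3.6,"hand": -1},
    {"tx": -0.063,"ty": 0.456,"tz": 0.16,"rx": 0,"ry": 0,"rz": 3.6,"hand": -1},
  ],
)

```text
clock: 9.75
ee_pos: [457.9, 234.4, 320.3]
tcp_rot: [-180.0, -0.0, 6.6]
wrist_force: [1.4, -0.2, -0.8]
opening: 0.648
finger_force: 64.6
```

>>> arm_command(
  increments=[
    {"tx": 0,"ty": 0.04,"tz": 0,"rx": 0,"ry": 0,"rz": 0,"hand": -1},
    {"tx": 0,"ty": 0.05,"tz": 0,"rx": 0,"ry": 0,"rz": 0,"hand": -1},
    {"tx": 0,"ty": 0.05,"tz": 0,"rx": 0,"ry": 0,"rz": 0,"hand": -1},
    {"tx": 0,"ty": 0.05,"tz": 0,"rx": 0,"ry": 0,"rz": 0,"hand": -1},
    {"tx": 0,"ty": 0.05,"tz": 0,"rx": 0,"ry": 0,"rz": 0,"hand": -1},
  ],
)

```text
clock: 10.25
ee_pos: [458.5, 280.7, 320.3]
tcp_rot: [180.0, -0.0, 6.6]
wrist_force: [0.3, -0.5, -1.2]
opening: 0.647
finger_force: 64.5
```

>>> arm_command(
  increments=[
    {"tx": -0.005,"ty": 0.009,"tz": 0,"rx": 0,"ry": 0,"rz": 0,"hand": -1},
    {"tx": -0.005,"ty": 0.009,"tz": -0.02,"rx": 0,"ry": 0,"rz": 0,"hand": -1},
    {"tx": -0.005,"ty": 0.009,"tz": -0.04,"rx": 0,"ry": 0,"rz": 0,"hand": -1},
    {"tx": -0.005,"ty": 0.009,"tz": -0.055,"rx": 0,"ry": 0,"rz": 0,"hand": -1},
    {"tx": -0.005,"ty": 0.009,"tz": -0.07,"rx": 0,"ry": 0,"rz": 0,"hand": -1},
    {"tx": -0.005,"ty": 0.009,"tz": -0.085,"rx": 0,"ry": 0,"rz": 0,"hand": -1},
    {"tx": -0.005,"ty": 0.009,"tz": -0.1,"rx": 0,"ry": 0,"rz": 0,"hand": -1},
    {"tx": -0.005,"ty": 0.009,"tz": -0.11,"rx": 0,"ry": 0,"rz": 0,"hand": -1},
    {"tx": -0.005,"ty": 0.009,"tz": -0.12,"rx": 0,"ry": 0,"rz": 0,"hand": -1},
    {"tx": -0.005,"ty": 0.009,"tz": -0.12,"rx": 0,"ry": 0,"rz": 0,"hand": -1},
  ],
)

```text
clock: 11.25
ee_pos: [452.0, 290.5, 198.1]
tcp_rot: [179.9, 0.2, 6.6]
wrist_force: [-1.8, -0.5, -0.9]
opening: 0.645
finger_force: 64.7
```

>>> arm_command(
  increments=[
    {"tx": 0,"ty": 0,"tz": -0.01,"rx": 0,"ry": 0,"rz": 0,"hand": -1},
    {"tx": 0,"ty": 0,"tz": -0.02,"rx": 0,"ry": 0,"rz": 0,"hand": -1},
    {"tx": 0,"ty": 0,"tz": -0.03,"rx": 0,"ry": 0,"rz": 0,"hand": -1},
    {"tx": 0,"ty": 0,"tz": -0.04,"rx": 0,"ry": 0,"rz": 0,"hand": -1},
    {"tx": 0,"ty": 0,"tz": -0.048,"rx": 0,"ry": 0,"rz": 0,"hand": -1},
    {"tx": 0,"ty": 0,"tz": -0.048,"rx": 0,"ry": 0,"rz": 0,"hand": -1},
  ],
)

```text
clock: 11.85
ee_pos: [451.9, 290.4, 150.1]
tcp_rot: [179.9, 0.2, 6.6]
wrist_force: [-4.4, -0.2, -3.7]
opening: 0.641
finger_force: 64.4
```

>>> arm_command(
  increments=[
    {"tx": 0,"ty": 0,"tz": -0.008,"rx": 0,"ry": 0,"rz": 0,"hand": -1},
    {"tx": 0,"ty": 0,"tz": -0.008,"rx": 0,"ry": 0,"rz": 0,"hand": -1},
    {"tx": 0,"ty": 0,"tz": -0.008,"rx": 0,"ry": 0,"rz": 0,"hand": 0.6},
    {"tx": 0,"ty": 0,"tz": -0.008,"rx": 0,"ry": 0,"rz": 0,"hand": 0.6},
    {"tx": 0,"ty": 0,"tz": -0.008,"rx": 0,"ry": 0,"rz": 0,"hand": 0.6},
    {"tx": 0,"ty": 0,"tz": -0.008,"rx": 0,"ry": 0,"rz": 0,"hand": 0.6},
    {"tx": 0,"ty": 0,"tz": -0.008,"rx": 0,"ry": 0,"rz": 0,"hand": 0.6},
  ],
)

```text
clock: 12.55
ee_pos: [453.6, 291.1, 145.0]
tcp_rot: [-180.0, -0.1, 6.6]
wrist_force: [-2.4, -2.9, 3.5]
opening: 0.795
finger_force: 1.6
```

```bash
python3 - <<'E'
from h import *
c=cap('wrist','w4'); print(c['s']['ee_pos'],c['s']['wrist_force'],c['s']['opening'])
E
```

```text
[453.60446963 291.05358727 144.98858557] [-2.35213332 -2.934452    3.52882025] 0.7951046545560477
```

View pics/w4.png

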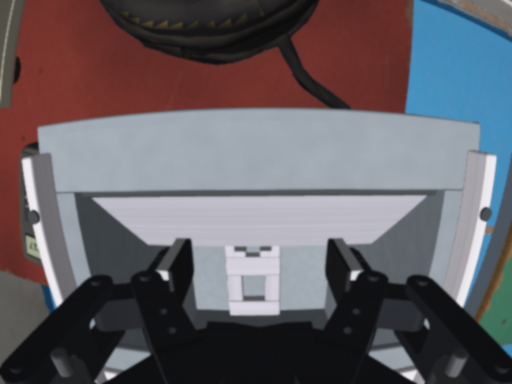

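>>> arm_command(
  increments=[
    {"tx": 0,"ty": 0,"tz": 0.04,"rx": 0,"ry": 0,"rz": 0,"hand": 0.6},
    {"tx": 0,"ty": 0,"tz": 0.08,"rx": 0,"ry": 0,"rz": 0,"hand": 0.6},
    {"tx": 0,"ty": -0.01,"tz": 0.12,"rx": 0,"ry": 0,"rz": 0,"hand": 1},
    {"tx": 0.131,"ty": -0.553,"tz": 0.12,"rx": 0,"ry": 0,"rz": -3.8,"hand": 1},
    {"tx": 0.131,"ty": -0.553,"tz": 0.12,"rx": 0,"ry": 0,"rz": -3.8,"hand": 1},
    {"tx": 0.131,"ty": -0.553,"tz": 0.12,"rx": 0,"ry": 0,"rz": -3.8,"hand": 1},
    {"tx": 0.131,"ty": -0.553,"tz": 0.12,"rx": 0,"ry": 0,"rz": -3.8,"hand": 1},
    {"tx": 0.131,"ty": -0.553,"tz": 0.12,"rx": 0,"ry": 0,"rz": -3.8,"hand": 1},
    {"tx": 0.131,"ty": -0.553,"tz": 0.12,"rx": 0,"ry": 0,"rz": -3.8,"hand": 1},
    {"tx": 0.131,"ty": -0.553,"tz": 0.12,"rx": 0,"ry": 0,"rz": -3.8,"hand": 1},
  ],
)

```text
clock: 13.6
ee_pos: [535.9, -61.5, 264.6]
tcp_rot: [180.0, -0.1, 2.8]
wrist_force: [0.8, 0.7, -0.2]
opening: 1.005
finger_force: 0.0
```

>>> arm_command(
  increments=[
    {"tx": 0.05,"ty": -0.19,"tz": 0,"rx": 0,"ry": 0,"rz": 0,"hand": 1},
    {"tx": 0.05,"ty": -0.19,"tz": 0,"rx": 0,"ry": 0,"rz": 0,"hand": 1},
    {"tx": 0.05,"ty": -0.19,"tz": 0,"rx": 0,"ry": 0,"rz": 0,"hand": 1},
    {"tx": 0.05,"ty": -0.19,"tz": 0,"rx": 0,"ry": 0,"rz": 0,"hand": 1},
    {"tx": 0.05,"ty": -0.19,"tz": 0,"rx": 0,"ry": 0,"rz": 0,"hand": 1},
    {"tx": 0.05,"ty": -0.19,"tz": 0,"rx": 0,"ry": 0,"rz": 0,"hand": 1},
    {"tx": 0.05,"ty": -0.19,"tz": 0,"rx": 0,"ry": 0,"rz": 0,"hand": 1},
  ],
)

```text
clock: 14.3
ee_pos: [585.4, -248.7, 264.3]
tcp_rot: [-180.0, -0.0, 2.9]
wrist_force: [0.1, 0.5, 0.2]
opening: 0.999
finger_force: 0.0
```

>>> arm_command(
  increments=[
    {"tx": -0.001,"ty": -0.013,"tz": 0,"rx": 0,"ry": 0,"rz": 0,"hand": 1},
    {"tx": -0.001,"ty": -0.013,"tz": -0.03,"rx": 0,"ry": 0,"rz": 0,"hand": 1},
    {"tx": -0.001,"ty": -0.013,"tz": -0.04,"rx": 0,"ry": 0,"rz": 0,"hand": 1},
    {"tx": -0.001,"ty": -0.013,"tz": -0.04,"rx": 0,"ry": 0,"rz": 0,"hand": 1},
    {"tx": -0.001,"ty": -0.013,"tz": -0.04,"rx": 0,"ry": 0,"rz": 0,"hand": 1},
  ],
)

```text
clock: 14.8
ee_pos: [584.3, -262.0, 224.8]
tcp_rot: [-180.0, -0.0, 2.9]
wrist_force: [0.4, -0.2, 1.1]
opening: 1.001
finger_force: 0.0
```

```bash
python3 - <<'E'
from h import *
c=cap('wrist','w5'); print(c['s']['ee_pos'],c['s']['tcp_rot'],c['s']['opening'])
E
```

```text
[ 584.25390178 -261.97893376  224.80552993] [-1.79999605e+02 -4.43853718e-03  2.87989161e+00] 1.0012432030377887
```

View pics/w5.png

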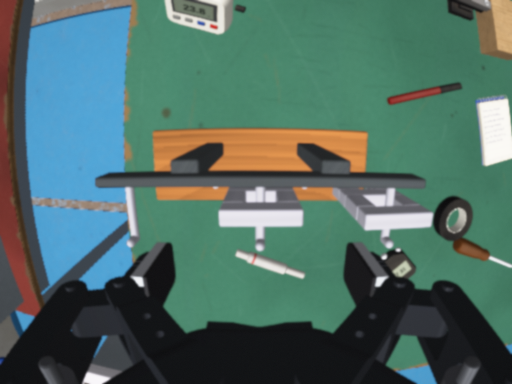

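The picture shows hook 2 empty at (131,240) and plate 1 at (261,216), centred between the fingers. I'll descend and grip.

>>> arm_command(
  increments=[
    {"tx": 0,"ty": 0,"tz": -0.025,"rx": 0,"ry": 0,"rz": 0,"hand": 1},
    {"tx": 0,"ty": 0,"tz": -0.05,"rx": 0,"ry": 0,"rz": 0,"hand": 1},
    {"tx": 0,"ty": 0,"tz": -0.07,"rx": 0,"ry": 0,"rz": 0,"hand": 1},
    {"tx": 0,"ty": 0,"tz": -0.082,"rx": 0,"ry": 0,"rz": 0,"hand": 1},
    {"tx": 0,"ty": 0,"tz": -0.082,"rx": 0,"ry": 0,"rz": 0,"hand": 1},
    {"tx": 0,"ty": 0,"tz": -0.082,"rx": 0,"ry": 0,"rz": 0,"hand": 0},
    {"tx": 0,"ty": 0,"tz": -0.082,"rx": 0,"ry": 0,"rz": 0,"hand": -1},
    {"tx": 0,"ty": 0,"tz": -0.082,"rx": 0,"ry": 0,"rz": 0,"hand": -1},
    {"tx": 0,"ty": 0,"tz": -0.082,"rx": 0,"ry": 0,"rz": 0,"hand": -1},
    {"tx": 0,"ty": 0,"tz": -0.082,"rx": 0,"ry": 0,"rz": 0,"hand": -1},
  ],
)

```text
clock: 15.85
ee_pos: [585.4, -262.9, 144.4]
tcp_rot: [179.9, -0.2, 2.8]
wrist_force: [-0.5, 0.1, 5.3]
opening: 0.646
finger_force: 62.5
```

>>> arm_command(
  increments=[
    {"tx": 0,"ty": 0,"tz": 0.01,"rx": 0,"ry": 0,"rz": 0,"hand": -1},
    {"tx": 0,"ty": 0,"tz": 0.018,"rx": 0,"ry": 0,"rz": 0,"hand": -1},
    {"tx": 0,"ty": 0,"tz": 0.018,"rx": 0,"ry": 0,"rz": 0,"hand": -1},
    {"tx": 0,"ty": 0,"tz": 0.018,"rx": 0,"ry": 0,"rz": 0,"hand": -1},
    {"tx": -0.015,"ty": -0.001,"tz": 0.018,"rx": 0,"ry": 0,"rz": 0,"hand": -1},
    {"tx": -0.03,"ty": -0.001,"tz": 0.018,"rx": 0,"ry": 0,"rz": 0,"hand": -1},
    {"tx": -0.045,"ty": -0.002,"tz": 0.018,"rx": 0,"ry": 0,"rz": 0,"hand": -1},
    {"tx": -0.06,"ty": -0.003,"tz": 0.018,"rx": 0,"ry": 0,"rz": 0,"hand": -1},
    {"tx": -0.06,"ty": -0.003,"tz": 0.018,"rx": 0,"ry": 0,"rz": 0,"hand": -1},
  ],
)

```text
clock: 16.75
ee_pos: [522.6, -265.3, 159.5]
tcp_rot: [-180.0, 0.1, 2.8]
wrist_force: [0.4, -0.8, -1.0]
opening: 0.646
finger_force: 63.7
```

>>> arm_command(
  increments=[
    {"tx": -0.01,"ty": 0.01,"tz": 0.045,"rx": 0,"ry": 0,"rz": 0,"hand": -1},
    {"tx": -0.02,"ty": 0.03,"tz": 0.09,"rx": 0,"ry": 0,"rz": 1,"hand": -1},
    {"tx": -0.03,"ty": 0.06,"tz": 0.13,"rx": 0,"ry": 0,"rz": 2,"hand": -1},
    {"tx": -0.04,"ty": 0.1,"tz": 0.16,"rx": 0,"ry": 0,"rz": 3,"hand": -1},
    {"tx": -0.069,"ty": 0.555,"tz": 0.16,"rx": 0,"ry": 0,"rz": 3.8,"hand": -1},
    {"tx": -0.069,"ty": 0.555,"tz": 0.16,"rx": 0,"ry": 0,"rz": 3.8,"hand": -1},
    {"tx": -0.069,"ty": 0.555,"tz": 0.16,"rx": 0,"ry": 0,"rz": 3.8,"hand": -1},
    {"tx": -0.069,"ty": 0.555,"tz": 0.16,"rx": 0,"ry": 0,"rz": 3.8,"hand": -1},
    {"tx": -0.069,"ty": 0.555,"tz": 0.16,"rx": 0,"ry": 0,"rz": 3.8,"hand": -1},
    {"tx": -0.069,"ty": 0.555,"tz": 0.16,"rx": 0,"ry": 0,"rz": 3.8,"hand": -1},
  ],
)

```text
clock: 17.75
ee_pos: [465.1, 134.7, 320.0]
tcp_rot: [-180.0, -0.0, 6.6]
wrist_force: [0.6, 0.1, -0.8]
opening: 0.646
finger_force: 64.3
```

>>> arm_command(
  increments=[
    {"tx": -0.01,"ty": 0.14,"tz": 0,"rx": 0,"ry": 0,"rz": 0,"hand": -1},
    {"tx": -0.01,"ty": 0.14,"tz": 0,"rx": 0,"ry": 0,"rz": 0,"hand": -1},
    {"tx": -0.01,"ty": 0.14,"tz": 0,"rx": 0,"ry": 0,"rz": 0,"hand": -1},
    {"tx": -0.01,"ty": 0.14,"tz": 0,"rx": 0,"ry": 0,"rz": 0,"hand": -1},
    {"tx": -0.01,"ty": 0.14,"tz": 0,"rx": 0,"ry": 0,"rz": 0,"hand": -1},
    {"tx": -0.01,"ty": 0.14,"tz": 0,"rx": 0,"ry": 0,"rz": 0,"hand": -1},
  ],
)

```text
clock: 18.35
ee_pos: [455.6, 271.9, 319.6]
tcp_rot: [180.0, 0.0, 6.6]
wrist_force: [0.8, -0.5, -1.3]
opening: 0.647
finger_force: 64.5
```

>>> arm_command(
  increments=[
    {"tx": -0.002,"ty": 0.018,"tz": 0,"rx": 0,"ry": 0,"rz": 0,"hand": -1},
    {"tx": -0.002,"ty": 0.018,"tz": -0.02,"rx": 0,"ry": 0,"rz": 0,"hand": -1},
    {"tx": -0.002,"ty": 0.018,"tz": -0.04,"rx": 0,"ry": 0,"rz": 0,"hand": -1},
    {"tx": -0.002,"ty": 0.018,"tz": -0.055,"rx": 0,"ry": 0,"rz": 0,"hand": -1},
    {"tx": -0.002,"ty": 0.018,"tz": -0.07,"rx": 0,"ry": 0,"rz": 0,"hand": -1},
    {"tx": -0.002,"ty": 0.018,"tz": -0.085,"rx": 0,"ry": 0,"rz": 0,"hand": -1},
    {"tx": -0.002,"ty": 0.018,"tz": -0.1,"rx": 0,"ry": 0,"rz": 0,"hand": -1},
    {"tx": -0.002,"ty": 0.018,"tz": -0.115,"rx": 0,"ry": 0,"rz": 0,"hand": -1},
    {"tx": -0.002,"ty": 0.018,"tz": -0.13,"rx": 0,"ry": 0,"rz": 0,"hand": -1},
    {"tx": -0.002,"ty": 0.018,"tz": -0.14,"rx": 0,"ry": 0,"rz": 0,"hand": -1},
  ],
)

```text
clock: 19.35
ee_pos: [452.3, 290.0, 177.4]
tcp_rot: [180.0, 0.2, 6.7]
wrist_force: [-1.2, -1.2, -0.7]
opening: 0.649
finger_force: 64.7
```

>>> arm_command(
  increments=[
    {"tx": 0,"ty": 0,"tz": -0.01,"rx": 0,"ry": 0,"rz": 0,"hand": -1},
    {"tx": 0,"ty": 0,"tz": -0.02,"rx": 0,"ry": 0,"rz": 0,"hand": -1},
    {"tx": 0,"ty": 0,"tz": -0.03,"rx": 0,"ry": 0,"rz": 0,"hand": -1},
    {"tx": 0,"ty": 0,"tz": -0.035,"rx": 0,"ry": 0,"rz": 0,"hand": -1},
    {"tx": 0,"ty": 0,"tz": -0.035,"rx": 0,"ry": 0,"rz": 0,"hand": -1},
  ],
)

```text
clock: 19.85
ee_pos: [452.6, 290.0, 143.6]
tcp_rot: [180.0, 0.1, 6.6]
wrist_force: [-3.5, -0.3, -2.5]
opening: 0.649
finger_force: 64.6
```

Now release, then a quick look.

>>> arm_command(
  increments=[
    {"tx": 0,"ty": 0,"tz": 0,"rx": 0,"ry": 0,"rz": 0,"hand": 0.6},
    {"tx": 0,"ty": 0,"tz": 0,"rx": 0,"ry": 0,"rz": 0,"hand": 0.6},
    {"tx": 0,"ty": 0,"tz": 0,"rx": 0,"ry": 0,"rz": 0,"hand": 0.6},
    {"tx": 0,"ty": 0,"tz": 0,"rx": 0,"ry": 0,"rz": 0,"hand": 0.6},
    {"tx": 0,"ty": 0,"tz": 0,"rx": 0,"ry": 0,"rz": 0,"hand": 0.6},
    {"tx": 0,"ty": 0,"tz": 0,"rx": 0,"ry": 0,"rz": 0,"hand": 0.6},
    {"tx": 0,"ty": 0,"tz": 0,"rx": 0,"ry": 0,"rz": 0,"hand": 0.6},
  ],
)

```text
clock: 20.55
ee_pos: [453.8, 290.5, 145.2]
tcp_rot: [-180.0, -0.1, 6.6]
wrist_force: [-0.8, 0.9, 3.2]
opening: 0.804
finger_force: 1.3
```

```bash
python3 - <<'E'
from h import *
c=cap('wrist','w6'); print(c['s']['ee_pos'],c['s']['wrist_force'],c['s']['opening'])
E
```

```text
[453.75335137 290.54323253 145.24648196] [-0.81371554  0.88972732  3.19785617] 0.8038477550853578
```

View pics/w6.png

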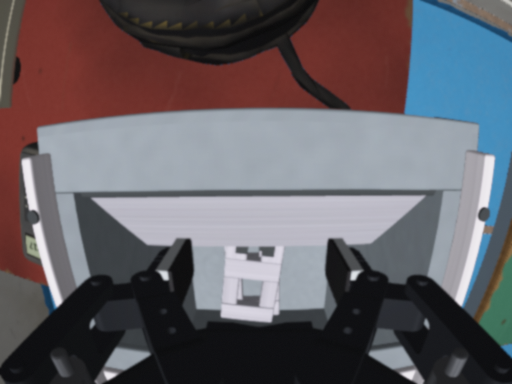

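Both plates lie on the ramp, stacked at about (252,280). Next is plate 0.

>>> arm_command(
  increments=[
    {"tx": 0,"ty": 0,"tz": 0.04,"rx": 0,"ry": 0,"rz": 0,"hand": 0.6},
    {"tx": 0,"ty": 0,"tz": 0.08,"rx": 0,"ry": 0,"rz": 0,"hand": 0.6},
    {"tx": 0,"ty": -0.01,"tz": 0.12,"rx": 0,"ry": 0,"rz": 0,"hand": 1},
    {"tx": 0.134,"ty": -0.651,"tz": 0.12,"rx": 0,"ry": 0,"rz": -3.8,"hand": 1},
    {"tx": 0.134,"ty": -0.651,"tz": 0.12,"rx": 0,"ry": 0,"rz": -3.8,"hand": 1},
    {"tx": 0.134,"ty": -0.651,"tz": 0.12,"rx": 0,"ry": 0,"rz": -3.8,"hand": 1},
    {"tx": 0.134,"ty": -0.651,"tz": 0.12,"rx": 0,"ry": 0,"rz": -3.8,"hand": 1},
    {"tx": 0.134,"ty": -0.651,"tz": 0.12,"rx": 0,"ry": 0,"rz": -3.8,"hand": 1},
    {"tx": 0.134,"ty": -0.651,"tz": 0.12,"rx": 0,"ry": 0,"rz": -3.8,"hand": 1},
    {"tx": 0.134,"ty": -0.651,"tz": 0.12,"rx": 0,"ry": 0,"rz": -3.8,"hand": 1},
  ],
)

```text
clock: 21.6
ee_pos: [525.0, -64.6, 264.7]
tcp_rot: [180.0, -0.0, 2.8]
wrist_force: [0.1, 0.1, -0.5]
opening: 1.002
finger_force: 0.0
```

>>> arm_command(
  increments=[
    {"tx": 0.062,"ty": -0.285,"tz": 0,"rx": 0,"ry": 0,"rz": 0,"hand": 1},
    {"tx": 0.062,"ty": -0.285,"tz": 0,"rx": 0,"ry": 0,"rz": 0,"hand": 1},
    {"tx": 0.062,"ty": -0.285,"tz": 0,"rx": 0,"ry": 0,"rz": 0,"hand": 1},
    {"tx": 0.062,"ty": -0.285,"tz": 0,"rx": 0,"ry": 0,"rz": 0,"hand": 1},
    {"tx": 0.062,"ty": -0.285,"tz": 0,"rx": 0,"ry": 0,"rz": 0,"hand": 1},
    {"tx": 0.062,"ty": -0.285,"tz": 0,"rx": 0,"ry": 0,"rz": 0,"hand": 1},
    {"tx": 0.062,"ty": -0.285,"tz": 0,"rx": 0,"ry": 0,"rz": 0,"hand": 1},
    {"tx": 0.062,"ty": -0.285,"tz": 0,"rx": 0,"ry": 0,"rz": 0,"hand": 1},
    {"tx": 0.062,"ty": -0.285,"tz": 0,"rx": 0,"ry": 0,"rz": 0,"hand": 1},
  ],
)

```text
clock: 22.5
ee_pos: [587.0, -346.5, 264.6]
tcp_rot: [-180.0, 0.0, 2.9]
wrist_force: [0.3, -0.6, 0.1]
opening: 1.004
finger_force: 0.0
```

>>> arm_command(
  increments=[
    {"tx": 0.001,"ty": -0.015,"tz": 0,"rx": 0,"ry": 0,"rz": 0,"hand": 1},
    {"tx": 0.001,"ty": -0.015,"tz": -0.03,"rx": 0,"ry": 0,"rz": 0,"hand": 1},
    {"tx": 0.001,"ty": -0.015,"tz": -0.04,"rx": 0,"ry": 0,"rz": 0,"hand": 1},
    {"tx": 0.001,"ty": -0.015,"tz": -0.04,"rx": 0,"ry": 0,"rz": 0,"hand": 1},
    {"tx": 0.001,"ty": -0.015,"tz": -0.04,"rx": 0,"ry": 0,"rz": 0,"hand": 1},
  ],
)

```text
clock: 23.0
ee_pos: [588.1, -361.3, 225.5]
tcp_rot: [-180.0, -0.0, 2.9]
wrist_force: [0.1, 0.6, 0.7]
opening: 1.005
finger_force: 0.0
```

```bash
python3 - <<'E'
from h import *
c=cap('wrist','w7'); print(c['s']['ee_pos'],c['s']['tcp_rot'],c['s']['opening'])
a=c['pixels']
# bright top face columns in rows 208..224
for r in (212,216,220):
    m=np.where((a[r,180:340].min(1)>190))[0]+180
    print(r,m.min() if len(m) else 0,m.max() if len(m) else 0,len(m))
m=np.where(a[200:235,240].min(1)>190)[0]+200; print(m)
E
```

```text
[ 588.10673533 -361.2589882   225.45710734] [-1.79993761e+02 -1.24119403e-03  2.90525271e+00] 1.0045174692640455
212 0 0 0
216 220 302 83
220 220 302 83
[214 215 216 217 218 219 220 221 222 223 224 225 226 227 228]
```

>>> arm_command(
  increments=[
    {"tx": -0.002,"ty": 0,"tz": -0.025,"rx": 0,"ry": 0,"rz": 0,"hand": 1},
    {"tx": -0.002,"ty": 0,"tz": -0.05,"rx": 0,"ry": 0,"rz": 0,"hand": 1},
    {"tx": -0.002,"ty": 0,"tz": -0.07,"rx": 0,"ry": 0,"rz": 0,"hand": 1},
    {"tx": -0.002,"ty": 0,"tz": -0.082,"rx": 0,"ry": 0,"rz": 0,"hand": 1},
    {"tx": -0.002,"ty": 0,"tz": -0.082,"rx": 0,"ry": 0,"rz": 0,"hand": 1},
    {"tx": -0.002,"ty": 0,"tz": -0.082,"rx": 0,"ry": 0,"rz": 0,"hand": 0},
    {"tx": -0.002,"ty": 0,"tz": -0.082,"rx": 0,"ry": 0,"rz": 0,"hand": -1},
    {"tx": -0.002,"ty": 0,"tz": -0.082,"rx": 0,"ry": 0,"rz": 0,"hand": -1},
    {"tx": -0.002,"ty": 0,"tz": -0.082,"rx": 0,"ry": 0,"rz": 0,"hand": -1},
    {"tx": -0.002,"ty": 0,"tz": -0.082,"rx": 0,"ry": 0,"rz": 0,"hand": -1},
  ],
)

```text
clock: 24.05
ee_pos: [587.1, -363.1, 145.1]
tcp_rot: [179.9, -0.2, 2.8]
wrist_force: [-0.1, -1.0, 5.8]
opening: 0.649
finger_force: 62.8
```

>>> arm_command(
  increments=[
    {"tx": 0,"ty": 0,"tz": 0.01,"rx": 0,"ry": 0,"rz": 0,"hand": -1},
    {"tx": 0,"ty": 0,"tz": 0.018,"rx": 0,"ry": 0,"rz": 0,"hand": -1},
    {"tx": 0,"ty": 0,"tz": 0.018,"rx": 0,"ry": 0,"rz": 0,"hand": -1},
    {"tx": 0,"ty": 0,"tz": 0.018,"rx": 0,"ry": 0,"rz": 0,"hand": -1},
    {"tx": -0.015,"ty": -0.001,"tz": 0.018,"rx": 0,"ry": 0,"rz": 0,"hand": -1},
    {"tx": -0.03,"ty": -0.001,"tz": 0.018,"rx": 0,"ry": 0,"rz": 0,"hand": -1},
    {"tx": -0.045,"ty": -0.002,"tz": 0.018,"rx": 0,"ry": 0,"rz": 0,"hand": -1},
    {"tx": -0.06,"ty": -0.003,"tz": 0.018,"rx": 0,"ry": 0,"rz": 0,"hand": -1},
    {"tx": -0.06,"ty": -0.003,"tz": 0.018,"rx": 0,"ry": 0,"rz": 0,"hand": -1},
  ],
)

```text
clock: 24.95
ee_pos: [524.2, -365.3, 160.0]
tcp_rot: [-179.9, 0.1, 2.8]
wrist_force: [0.4, 0.1, -1.6]
opening: 0.649
finger_force: 63.8
```

>>> arm_command(
  increments=[
    {"tx": -0.01,"ty": 0.01,"tz": 0.045,"rx": 0,"ry": 0,"rz": 0,"hand": -1},
    {"tx": -0.02,"ty": 0.03,"tz": 0.09,"rx": 0,"ry": 0,"rz": 1,"hand": -1},
    {"tx": -0.03,"ty": 0.06,"tz": 0.13,"rx": 0,"ry": 0,"rz": 2,"hand": -1},
    {"tx": -0.04,"ty": 0.1,"tz": 0.16,"rx": 0,"ry": 0,"rz": 3,"hand": -1},
    {"tx": -0.07,"ty": 0.667,"tz": 0.16,"rx": 0,"ry": 0,"rz": 3.8,"hand": -1},
    {"tx": -0.07,"ty": 0.667,"tz": 0.16,"rx": 0,"ry": 0,"rz": 3.8,"hand": -1},
    {"tx": -0.07,"ty": 0.667,"tz": 0.16,"rx": 0,"ry": 0,"rz": 3.8,"hand": -1},
    {"tx": -0.07,"ty": 0.667,"tz": 0.16,"rx": 0,"ry": 0,"rz": 3.8,"hand": -1},
    {"tx": -0.07,"ty": 0.667,"tz": 0.16,"rx": 0,"ry": 0,"rz": 3.8,"hand": -1},
    {"tx": -0.07,"ty": 0.667,"tz": 0.16,"rx": 0,"ry": 0,"rz": 3.8,"hand": -1},
  ],
)

```text
clock: 25.95
ee_pos: [470.1, 34.9, 320.4]
tcp_rot: [-180.0, -0.0, 6.6]
wrist_force: [1.3, -0.1, -1.6]
opening: 0.647
finger_force: 64.5
```

>>> arm_command(
  increments=[
    {"tx": -0.015,"ty": 0.25,"tz": 0,"rx": 0,"ry": 0,"rz": 0,"hand": -1},
    {"tx": -0.015,"ty": 0.25,"tz": 0,"rx": 0,"ry": 0,"rz": 0,"hand": -1},
    {"tx": -0.015,"ty": 0.25,"tz": 0,"rx": 0,"ry": 0,"rz": 0,"hand": -1},
    {"tx": -0.015,"ty": 0.25,"tz": 0,"rx": 0,"ry": 0,"rz": 0,"hand": -1},
    {"tx": -0.015,"ty": 0.25,"tz": 0,"rx": 0,"ry": 0,"rz": 0,"hand": -1},
    {"tx": -0.015,"ty": 0.25,"tz": 0,"rx": 0,"ry": 0,"rz": 0,"hand": -1},
    {"tx": -0.015,"ty": 0.25,"tz": 0,"rx": 0,"ry": 0,"rz": 0,"hand": -1},
    {"tx": -0.015,"ty": 0.25,"tz": 0,"rx": 0,"ry": 0,"rz": 0,"hand": -1},
  ],
)

```text
clock: 26.75
ee_pos: [455.5, 282.2, 320.0]
tcp_rot: [180.0, 0.0, 6.6]
wrist_force: [-0.2, -0.7, -2.0]
opening: 0.643
finger_force: 64.7
```

>>> arm_command(
  increments=[
    {"tx": -0.003,"ty": 0.018,"tz": 0,"rx": 0,"ry": 0,"rz": 0,"hand": -1},
    {"tx": -0.003,"ty": 0.018,"tz": -0.02,"rx": 0,"ry": 0,"rz": 0,"hand": -1},
    {"tx": -0.003,"ty": 0.018,"tz": -0.04,"rx": 0,"ry": 0,"rz": 0,"hand": -1},
    {"tx": -0.003,"ty": 0.018,"tz": -0.055,"rx": 0,"ry": 0,"rz": 0,"hand": -1},
    {"tx": -0.003,"ty": 0.018,"tz": -0.07,"rx": 0,"ry": 0,"rz": 0,"hand": -1},
    {"tx": -0.003,"ty": 0.018,"tz": -0.085,"rx": 0,"ry": 0,"rz": 0,"hand": -1},
    {"tx": -0.003,"ty": 0.018,"tz": -0.1,"rx": 0,"ry": 0,"rz": 0,"hand": -1},
    {"tx": -0.003,"ty": 0.018,"tz": -0.115,"rx": 0,"ry": 0,"rz": 0,"hand": -1},
    {"tx": -0.003,"ty": 0.018,"tz": -0.13,"rx": 0,"ry": 0,"rz": 0,"hand": -1},
    {"tx": -0.003,"ty": 0.018,"tz": -0.14,"rx": 0,"ry": 0,"rz": 0,"hand": -1},
  ],
)

```text
clock: 27.75
ee_pos: [451.3, 300.3, 177.8]
tcp_rot: [180.0, 0.2, 6.6]
wrist_force: [-1.0, 0.3, -1.5]
opening: 0.642
finger_force: 65.0
```

>>> arm_command(
  increments=[
    {"tx": 0,"ty": 0,"tz": -0.01,"rx": 0,"ry": 0,"rz": 0,"hand": -1},
    {"tx": 0,"ty": 0,"tz": -0.02,"rx": 0,"ry": 0,"rz": 0,"hand": -1},
    {"tx": 0,"ty": 0,"tz": -0.025,"rx": 0,"ry": 0,"rz": 0,"hand": -1},
    {"tx": 0,"ty": 0,"tz": -0.025,"rx": 0,"ry": 0,"rz": 0,"hand": -1},
  ],
)

```text
clock: 28.15
ee_pos: [451.6, 300.3, 154.0]
tcp_rot: [180.0, 0.1, 6.6]
wrist_force: [-4.4, -0.8, -3.1]
opening: 0.645
finger_force: 64.9
```

>>> arm_command(
  increments=[
    {"tx": 0,"ty": 0,"tz": -0.008,"rx": 0,"ry": 0,"rz": 0,"hand": -1},
    {"tx": 0,"ty": 0,"tz": -0.011,"rx": 0,"ry": 0,"rz": 0,"hand": -1},
    {"tx": 0,"ty": 0,"tz": -0.011,"rx": 0,"ry": 0,"rz": 0,"hand": 0.5},
    {"tx": 0,"ty": 0,"tz": -0.011,"rx": 0,"ry": 0,"rz": 0,"hand": 0.5},
    {"tx": 0,"ty": 0,"tz": -0.011,"rx": 0,"ry": 0,"rz": 0,"hand": 0.5},
    {"tx": 0,"ty": 0,"tz": -0.011,"rx": 0,"ry": 0,"rz": 0,"hand": 0.5},
    {"tx": 0,"ty": 0,"tz": -0.011,"rx": 0,"ry": 0,"rz": 0,"hand": 0.5},
    {"tx": 0,"ty": 0,"tz": -0.011,"rx": 0,"ry": 0,"rz": 0,"hand": 0.5},
  ],
)

```text
clock: 28.95
ee_pos: [456.2, 298.5, 149.0]
tcp_rot: [179.9, -0.4, 6.5]
wrist_force: [-2.9, -23.1, 23.4]
opening: 0.746
finger_force: 14.2
```

```bash
python3 - <<'E'
from h import *
c=cap('wrist','w8'); print(c['s']['ee_pos'],c['s']['wrist_force'],c['s']['opening'])
t=cap('top','top8')['pixels'][:,:,::-1]
w=c['pixels'][:,:,::-1]
b=cv2.resize(t[170:260,270:420],(500,300),interpolation=cv2.INTER_CUBIC)
o=np.zeros((600,512,3),np.uint8); o[:290]=w[94:384]; o[300:,:500]=b
cv2.imwrite('pics/c8.png',o)
E
```

```text
[456.19285617 298.50329892 148.98002711] [ -2.9231536  -23.06445592  23.35513247] 0.7458695855257413
```

View pics/c8.png

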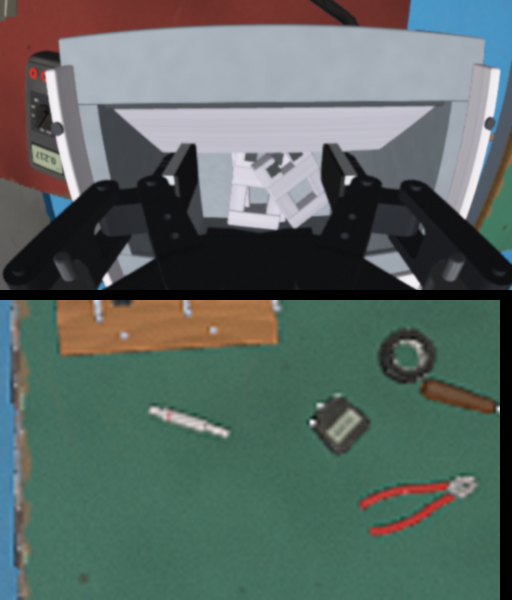

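All three plates are on the ramp, and one plug lies on the bench (lower crop, about (188,421)). The gripper is touching the hatch side, so I'll ease out.

>>> arm_command(
  increments=[
    {"tx": 0,"ty": -0.006,"tz": 0.006,"rx": 0,"ry": 0,"rz": 0,"hand": 0.4},
    {"tx": 0,"ty": -0.01,"tz": 0.03,"rx": 0,"ry": 0,"rz": 0,"hand": 0.4},
    {"tx": 0,"ty": -0.01,"tz": 0.07,"rx": 0,"ry": 0,"rz": 0,"hand": 0.4},
    {"tx": 0,"ty": -0.01,"tz": 0.11,"rx": 0,"ry": 0,"rz": 0,"hand": 0.4},
    {"tx": 0,"ty": -0.01,"tz": 0.13,"rx": 0,"ry": 0,"rz": 0,"hand": 0.4},
  ],
)

```text
clock: 29.55
ee_pos: [454.4, 291.4, 279.6]
tcp_rot: [-179.8, -0.5, 6.6]
wrist_force: [-0.2, -0.1, -0.1]
opening: 0.693
finger_force: 0.0
```

```bash
python3 - <<'E'
from h import *
c=cap('top'); a=c['pixels'].astype(int)[195:230,300:345]
m=(a.min(2)>130).astype(np.uint8)
k=cv2.findContours(m,0,1)[0]
for q in k:
    if cv2.contourArea(q)>8: r=cv2.minAreaRect(q); print(r, onz(c,np.array(cv2.boxPoints(r))+[300,195],7.5).mean(0), )
ys,xs=np.where(m); p=onz(c,np.c_[xs+300,ys+195],7.5)[:,:2]; mu=p.mean(0); u=np.linalg.svd(p-mu)[2][0]; print(mu,u,np.degrees(np.arctan2(u[1],u[0])),len(p),((p-mu)@u).min(),((p-mu)@u).max())
E
```

```text
((26.05000114440918, 10.850000381469727), (23.400856018066406, 2.8460500240325928), 18.434946060180664) [ 458.67308785 -282.45052153    7.5       ]
[ 458.56269985 -282.3516103 ] [0.31456498 0.94923594] 71.66544618820573 63 -47.15273269745955 47.094854873763445
```

The plug has been knocked aside. It is now at (458.6, -282.4) with its axis still at 71.7°.

>>> arm_command(
  increments=[
    {"tx": 0.004,"ty": -0.574,"tz": 0.01,"rx": 0,"ry": 0,"rz": 65.1,"hand": 0.4},
    {"tx": 0.004,"ty": -0.574,"tz": 0.01,"rx": 0,"ry": 0,"rz": 65.1,"hand": 0.4},
    {"tx": 0.004,"ty": -0.574,"tz": 0.01,"rx": 0,"ry": 0,"rz": 65.1,"hand": 0.4},
    {"tx": 0.004,"ty": -0.574,"tz": 0.01,"rx": 0,"ry": 0,"rz": 65.1,"hand": 0.4},
    {"tx": 0.004,"ty": -0.574,"tz": 0.01,"rx": 0,"ry": 0,"rz": 65.1,"hand": 0.4},
    {"tx": 0.004,"ty": -0.574,"tz": 0.01,"rx": 0,"ry": 0,"rz": 65.1,"hand": 0.4},
    {"tx": 0.004,"ty": -0.574,"tz": 0.01,"rx": 0,"ry": 0,"rz": 65.1,"hand": 0.4},
    {"tx": 0.004,"ty": -0.574,"tz": 0.01,"rx": 0,"ry": 0,"rz": 65.1,"hand": 0.4},
    {"tx": 0.004,"ty": -0.574,"tz": 0.01,"rx": 0,"ry": 0,"rz": 65.1,"hand": 0.4},
    {"tx": 0.004,"ty": -0.574,"tz": 0.01,"rx": 0,"ry": 0,"rz": 65.1,"hand": 0.4},
  ],
)

```text
clock: 30.6
ee_pos: [456.7, -160.4, 282.9]
tcp_rot: [179.8, 0.0, 72.0]
wrist_force: [0.9, -0.3, 0.4]
opening: 0.698
finger_force: 0.0
```

>>> arm_command(
  increments=[
    {"tx": 0.002,"ty": -0.04,"tz": -0.02,"rx": 0,"ry": 0,"rz": 0,"hand": 0.4},
    {"tx": 0.002,"ty": -0.08,"tz": -0.05,"rx": 0,"ry": 0,"rz": 0,"hand": 0.4},
    {"tx": 0.002,"ty": -0.11,"tz": -0.09,"rx": 0,"ry": 0,"rz": 0,"hand": 0.4},
    {"tx": 0.002,"ty": -0.11,"tz": -0.13,"rx": 0,"ry": 0,"rz": 0,"hand": 0.4},
    {"tx": 0.002,"ty": -0.11,"tz": -0.16,"rx": 0,"ry": 0,"rz": 0,"hand": 0.4},
    {"tx": 0.002,"ty": -0.11,"tz": -0.17,"rx": 0,"ry": 0,"rz": 0,"hand": 0.4},
    {"tx": 0.002,"ty": -0.11,"tz": -0.17,"rx": 0,"ry": 0,"rz": 0,"hand": 0.4},
    {"tx": 0.002,"ty": -0.11,"tz": -0.17,"rx": 0,"ry": 0,"rz": 0,"hand": 0.4},
  ],
)

```text
clock: 31.4
ee_pos: [459.6, -268.8, 114.1]
tcp_rot: [179.8, 0.1, 71.8]
wrist_force: [-0.5, 0.2, 0.3]
opening: 0.7
finger_force: 0.0
```

```bash
cat > plug.py <<'E'
from h import *
c=cap('wrist'); a=c['pixels'].astype(int)
print(c['s']['ee_pos'],c['s']['tcp_rot'])
m=((a.min(2)>120)).astype(np.uint8)
for q in cv2.findContours(m,0,1)[0]:
    A=cv2.contourArea(q)
    if A>60:
        r=cv2.minAreaRect(q); P=onz(c,cv2.boxPoints(r),7.5)[:,:2]
        u=P[1]-P[0]; v=P[2]-P[1]; L=u if np.hypot(*u)>np.hypot(*v) else v
        print(A,np.round(r[0]),P.mean(0).round(1),np.hypot(*L).round(1),min(np.hypot(*u),np.hypot(*v)).round(1),np.degrees(np.arctan2(L[1],L[0])).round(1))
E
python3 plug.py
```

```text
[ 459.6060169  -268.82877868  114.07656504] [1.79834085e+02 5.78021852e-02 7.17683807e+01]
128.5 [505. 339.] [ 761.5 -617.1] 37.0 34.9 -58.7
303.0 [339. 256.] [ 514.8 -349.6] 48.7 13.0 -85.6
307.5 [180. 256.] [ 369.4 -301.9] 48.3 13.3 48.8
63.5 [391. 210.] [ 575.1 -320.5] 9.5 8.8 -57.3
1032.0 [265. 225.] [ 456.8 -297.7] 75.3 13.8 -107.3
706.0 [499. 207.] [ 719.4 -366.7] 61.5 49.6 2.8
377.0 [265. 170.] [ 472.6 -248.7] 26.0 13.5 -107.7
76.0 [358.  93.] [ 570.  -208.6] 8.8 8.3 -107.6
74.0 [161.   5.] [433.7 -77.4] 13.5 10.0 -89.4
```

>>> arm_command(
  increments=[
    {"tx": 0.001,"ty": -0.016,"tz": -0.02,"rx": 0,"ry": 0,"rz": 0,"hand": 0.2},
    {"tx": 0.001,"ty": -0.016,"tz": -0.05,"rx": 0,"ry": 0,"rz": 0,"hand": 0.0},
    {"tx": 0.001,"ty": -0.016,"tz": -0.08,"rx": 0,"ry": 0,"rz": 0,"hand": 0.0},
    {"tx": 0.001,"ty": -0.016,"tz": -0.1,"rx": 0,"ry": 0,"rz": 0,"hand": 0.0},
    {"tx": 0.001,"ty": -0.016,"tz": -0.109,"rx": 0,"ry": 0,"rz": 0,"hand": 0.0},
    {"tx": 0.001,"ty": -0.016,"tz": -0.109,"rx": 0,"ry": 0,"rz": 0,"hand": 0.0},
  ],
)

```text
clock: 32.05
ee_pos: [459.7, -284.2, 3.4]
tcp_rot: [180.0, 0.0, 71.8]
wrist_force: [-0.3, 0.9, 0.1]
opening: 0.5
finger_force: 0.0
```

>>> arm_command(
  increments=[
    {"tx": 0,"ty": 0,"tz": 0.001,"rx": 0,"ry": 0,"rz": 0,"hand": -1},
    {"tx": 0,"ty": 0,"tz": 0.001,"rx": 0,"ry": 0,"rz": 0,"hand": -1},
    {"tx": 0,"ty": 0,"tz": 0.001,"rx": 0,"ry": 0,"rz": 0,"hand": -1},
    {"tx": 0,"ty": 0,"tz": 0.001,"rx": 0,"ry": 0,"rz": 0,"hand": -1},
    {"tx": 0,"ty": 0,"tz": 0.001,"rx": 0,"ry": 0,"rz": 0,"hand": -1},
    {"tx": 0,"ty": 0,"tz": 0.03,"rx": 0,"ry": 0,"rz": 0,"hand": -1},
  ],
)

```text
clock: 32.65
ee_pos: [457.3, -282.6, 30.9]
tcp_rot: [-179.7, -0.1, 71.7]
wrist_force: [-0.9, 0.3, -1.1]
opening: 0.15
finger_force: 59.3
```

>>> arm_command(
  increments=[
    {"tx": 0,"ty": 0,"tz": 0.05,"rx": 0,"ry": 0,"rz": 0,"hand": -1},
    {"tx": 0,"ty": 0.02,"tz": 0.095,"rx": 0,"ry": 0,"rz": 5,"hand": -1},
    {"tx": 0,"ty": 0.04,"tz": 0.14,"rx": 0,"ry": 0,"rz": 10,"hand": -1},
    {"tx": 0,"ty": 0.06,"tz": 0.185,"rx": 0,"ry": 0,"rz": 15,"hand": -1},
    {"tx": 0,"ty": 0.09,"tz": 0.225,"rx": 0,"ry": 0,"rz": 20,"hand": -1},
    {"tx": 0,"ty": 0.13,"tz": 0.25,"rx": 0,"ry": 0,"rz": 24.9,"hand": -1},
    {"tx": 0.004,"ty": 0.574,"tz": 0.26,"rx": 0,"ry": 0,"rz": 24.9,"hand": -1},
    {"tx": 0.004,"ty": 0.574,"tz": 0.26,"rx": 0,"ry": 0,"rz": 24.9,"hand": -1},
    {"tx": 0.004,"ty": 0.574,"tz": 0.26,"rx": 0,"ry": 0,"rz": 24.9,"hand": -1},
    {"tx": 0.004,"ty": 0.574,"tz": 0.26,"rx": 0,"ry": 0,"rz": 24.9,"hand": -1},
  ],
)

```text
clock: 33.65
ee_pos: [460.9, 47.6, 288.8]
tcp_rot: [179.9, 0.0, 96.6]
wrist_force: [1.4, -0.5, -0.2]
opening: 0.146
finger_force: 59.3
```

>>> arm_command(
  increments=[
    {"tx": 0.004,"ty": 0.255,"tz": 0,"rx": 0,"ry": 0,"rz": 0,"hand": -1},
    {"tx": 0.004,"ty": 0.255,"tz": 0,"rx": 0,"ry": 0,"rz": 0,"hand": -1},
    {"tx": 0.004,"ty": 0.255,"tz": 0,"rx": 0,"ry": 0,"rz": 0,"hand": -1},
    {"tx": 0.004,"ty": 0.255,"tz": 0,"rx": 0,"ry": 0,"rz": 0,"hand": -1},
    {"tx": 0.004,"ty": 0.255,"tz": 0,"rx": 0,"ry": 0,"rz": 0,"hand": -1},
    {"tx": 0.004,"ty": 0.255,"tz": 0,"rx": 0,"ry": 0,"rz": 0,"hand": -1},
    {"tx": 0.004,"ty": 0.255,"tz": 0,"rx": 0,"ry": 0,"rz": 0,"hand": -1},
    {"tx": 0.004,"ty": 0.255,"tz": 0,"rx": 0,"ry": 0,"rz": 0,"hand": -1},
  ],
)

```text
clock: 34.45
ee_pos: [465.3, 300.1, 288.0]
tcp_rot: [180.0, 0.0, 96.6]
wrist_force: [-1.0, -1.0, -0.8]
opening: 0.149
finger_force: 59.3
```

>>> arm_command(
  increments=[
    {"tx": -0.004,"ty": -0.009,"tz": 0,"rx": 0,"ry": 0,"rz": 0,"hand": -1},
    {"tx": -0.004,"ty": -0.009,"tz": -0.03,"rx": 0,"ry": 0,"rz": 0,"hand": -1},
    {"tx": -0.004,"ty": -0.009,"tz": -0.06,"rx": 0,"ry": 0,"rz": 0,"hand": -1},
    {"tx": -0.004,"ty": -0.009,"tz": -0.07,"rx": 0,"ry": 0,"rz": 0,"hand": -1},
    {"tx": -0.004,"ty": -0.009,"tz": -0.07,"rx": 0,"ry": 0,"rz": 0,"hand": -1},
  ],
)

```text
clock: 34.95
ee_pos: [460.3, 289.9, 216.1]
tcp_rot: [-179.8, 0.1, 96.5]
wrist_force: [0.4, -0.1, -1.4]
opening: 0.151
finger_force: 59.3
```

```bash
python3 - <<'E'
from h import *
c=cap('wrist','w9'); print(c['s']['ee_pos'],c['s']['wrist_force'],c['s']['opening'])
E
```

```text
[460.28448001 289.94390723 216.06530041] [ 0.38203229 -0.10083546 -1.39098103] 0.15052168354206505
```

View pics/w9.png

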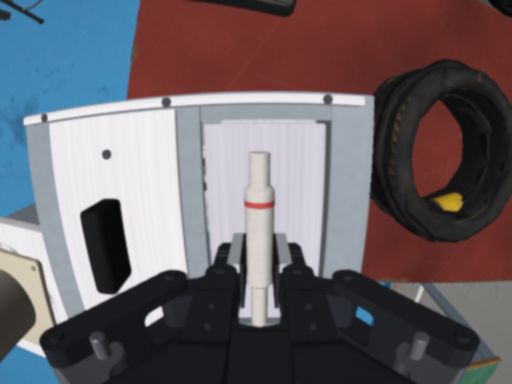

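The plug is held along the hatch at col 259, the flap under it is shut and the cover is open. I'll push it down.

>>> arm_command(
  increments=[
    {"tx": 0.001,"ty": 0.001,"tz": -0.012,"rx": 0,"ry": 0,"rz": 0,"hand": -1},
    {"tx": 0.001,"ty": 0.001,"tz": -0.025,"rx": 0,"ry": 0,"rz": 0,"hand": -1},
    {"tx": 0.001,"ty": 0.001,"tz": -0.037,"rx": 0,"ry": 0,"rz": 0,"hand": -1},
    {"tx": 0.001,"ty": 0.001,"tz": -0.05,"rx": 0,"ry": 0,"rz": 0,"hand": -1},
    {"tx": 0.001,"ty": 0.001,"tz": -0.06,"rx": 0,"ry": 0,"rz": 0,"hand": -1},
    {"tx": 0.001,"ty": 0.001,"tz": -0.062,"rx": 0,"ry": 0,"rz": 0,"hand": -1},
  ],
)

```text
clock: 35.6
ee_pos: [461.7, 292.8, 155.1]
tcp_rot: [-179.9, 0.0, 96.7]
wrist_force: [-6.2, -3.6, 17.4]
opening: 0.152
finger_force: 71.6
```

>>> arm_command(
  increments=[
    {"tx": 0,"ty": 0,"tz": 0,"rx": 0,"ry": 0,"rz": 0,"hand": -0.4},
    {"tx": 0,"ty": 0,"tz": 0,"rx": 0,"ry": 0,"rz": 0,"hand": -0.4},
    {"tx": 0,"ty": 0,"tz": 0,"rx": 0,"ry": 0,"rz": 0,"hand": -0.4},
    {"tx": 0,"ty": 0,"tz": 0,"rx": 0,"ry": 0,"rz": 0,"hand": -0.4},
    {"tx": 0,"ty": 0,"tz": 0,"rx": 0,"ry": 0,"rz": 0,"hand": -0.4},
  ],
)

```text
clock: 36.1
ee_pos: [464.1, 293.3, 157.1]
tcp_rot: [179.7, -0.1, 96.6]
wrist_force: [4.5, -0.1, 9.6]
opening: 0.297
finger_force: 13.9
```

```bash
python3 - <<'E'
from h import *
c=cap('wrist','w10'); print(c['s']['ee_pos'],c['s']['wrist_force'],c['s']['opening'])
a=cv2.cvtColor(c['pixels'],cv2.COLOR_RGB2GRAY)
# coarse intensity between fingers, rows 130..335
print(a[130:340:14,200:330:10])
hsv=cv2.cvtColor(c['pixels'],cv2.COLOR_RGB2HSV); m=((hsv[...,0]<8)|(hsv[...,0]>172))&(hsv[...,1]>110)&(hsv[...,2]>90)
ys,xs=np.where(m[130:,200:330]); print('red',len(xs), (xs.mean()+200,ys.mean()+130) if len(xs) else '')
E
```

```text
[464.09149634 293.33775295 157.08718939] [ 4.53373658 -0.10758332  9.63501448] 0.2970701517922817
[[145 179 184 183 187 183 182 185 192 140 146 164 174]
 [146 190 189 187 190 184 184 185 194 136 132 135 132]
 [177 197 114 187 190 182 184 185 194 136 132 135 131]
 [179 189 147 186 188 181 183 184 193 135 132 134 131]
 [127 153 185 185 186 180 183 183 192 135 132 134 130]
 [179 154 194 158 185 179 183 183 189 134 133 133 130]
 [ 66  95 167 156 184 180 183 183 189 133 134 133 131]
 [ 75 167 178 151 183 182 184 183 187 133 133 132 133]
 [148 118 123  31 184 183 184 183 186  95 109 126 132]
 [ 93  24 122  12 184 185 186 186 186  19 121  26 132]
 [ 32  20  99  10  98 127 187 187 187  24  31  32  24]
 [ 25  24  22  14  97  96  97  96  97  31  24  24  24]
 [ 25  25  22  32  92  94  92  92  96  37  23  24  24]
 [ 24  24  21  94  92  93  92  92 100 132  24  24  23]
 [ 37  24  23  23  23  36  63  31  24  23  23  24  38]]
red 27 (np.float64(213.59259259259258), np.float64(162.44444444444446))
```

>>> arm_command(
  increments=[
    {"tx": 0,"ty": 0,"tz": 0.01,"rx": 0,"ry": 0,"rz": 0,"hand": -0.5},
    {"tx": -0.002,"ty": 0,"tz": 0.03,"rx": 0,"ry": 0,"rz": 0,"hand": -0.6},
    {"tx": -0.003,"ty": -0.003,"tz": 0.06,"rx": 0,"ry": 0,"rz": 0,"hand": -0.8},
    {"tx": -0.003,"ty": -0.003,"tz": 0.09,"rx": 0,"ry": 0,"rz": 0,"hand": -1},
    {"tx": -0.003,"ty": -0.003,"tz": 0.13,"rx": 0,"ry": 0,"rz": 0,"hand": -1},
    {"tx": -0.003,"ty": -0.003,"tz": 0.13,"rx": 0,"ry": 0,"rz": 0,"hand": -1},
  ],
)

```text
clock: 36.75
ee_pos: [461.4, 290.9, 292.0]
tcp_rot: [179.5, -0.2, 96.7]
wrist_force: [0.2, 0.6, 0.3]
opening: -0.003
finger_force: 0.0
```

```bash
python3 - <<'E'
from h import *
c=cap('wrist','w11'); print(c['s']['ee_pos'],c['s']['wrist_force'],c['s']['opening'])
M=np.linalg.inv
def red(a,box):
    hsv=cv2.cvtColor(a,cv2.COLOR_RGB2HSV); m=((hsv[...,0]<8)|(hsv[...,0]>172))&(hsv[...,1]>110)&(hsv[...,2]>90)
    y0,y1,x0,x1=box; return m[y0:y1,x0:x1].sum()
a=c['pixels']; g=cv2.cvtColor(a,cv2.COLOR_RGB2GRAY)
print(g[100:260:10,140:330:12])
print(red(a,(120,260,150,330)))
t=cap('top','top11'); K=t['intrinsics']
m=(t['pixels'].astype(int)[195:230,295:350].min(2)>130).sum(); print('plug on bench px',m)
# hatch in the top view
T=t['camera_from_world']; u=np.array([.9934,.1148]);v=np.array([-.1148,.9934]);h=np.array([464.3,291.1])
G=cv2.cvtColor(t['pixels'],cv2.COLOR_RGB2GRAY)
for lx in range(-60,56,6):
    row=[]
    for ly in range(-54,60,18):
        p=T@np.r_[h+lx*u+ly*v,198,1]; q=K@p[:3]; row.append(G[int(round(q[1]/q[2])),int(round(q[0]/q[2]))])
    print(lx,row)
E
```

```text
[461.38006475 290.91808346 292.03241089] [0.24572518 0.5600611  0.32382814] -0.002628549213302479
[[135  79  83  80  78  75  76  77  81  81  83  82  80  80  72  68]
 [233 242 245 246 243 237 225 210 200 190 186 183 183 183 198 214]
 [244 242 244 245 245 171 175 174 182 187 187 188 188 185 177 180]
 [244 243 244 245 245 189 173 221 221 218 223 221 219 222 180 178]
 [243 232 244 245 245 189 174 221 221 217 223 220 218 222 176 178]
 [242 243 243 245 244 211 173 220 220 217 224 220 218 222 178 177]
 [241 244 243 245 244 225 172 220 219 217 224 221 217 222 175 173]
 [243 244 242 244 243 230 172 220 219 217 224 220 218 223 177 177]
 [ 27  12 242 243 243 239 173 220 218 216 224 220 218 222 175 173]
 [ 33  11 242 243 243 241 174 219 217 217 224 220 218 222 174 176]
 [ 34  11 243 243 244 244 171 219 218 218 223 221 218 223 173 173]
 [ 33  12 244 244 244 245 173 219 218 219 223 221 218 224 174 175]
 [ 36  14 242 244 244 246 171 217 219 220 223 221 218 224 176 174]
 [ 43  18 233 243 243 247 173 216 220 220 222 221 219 224 174 173]
 [129  30 242 243 244 247 171 209 220 146  27 162 219 222 175 17
[... 1535 characters left out ...]
), np.uint8(194), np.uint8(170), np.uint8(92), np.uint8(89)]
24 [np.uint8(190), np.uint8(185), np.uint8(177), np.uint8(197), np.uint8(199), np.uint8(87), np.uint8(86)]
30 [np.uint8(171), np.uint8(116), np.uint8(163), np.uint8(148), np.uint8(195), np.uint8(85), np.uint8(88)]
36 [np.uint8(153), np.uint8(152), np.uint8(152), np.uint8(118), np.uint8(128), np.uint8(84), np.uint8(86)]
42 [np.uint8(146), np.uint8(145), np.uint8(151), np.uint8(115), np.uint8(185), np.uint8(80), np.uint8(80)]
48 [np.uint8(146), np.uint8(145), np.uint8(147), np.uint8(90), np.uint8(98), np.uint8(84), np.uint8(143)]
54 [np.uint8(147), np.uint8(154), np.uint8(138), np.uint8(74), np.uint8(117), np.uint8(79), np.uint8(80)]
```

The flap is shut, the plug has left the bench and everything is in. I'll check the bench for a second plug and position the tool to close the cover.

```bash
python3 - <<'E'
from h import *
a=cv2.imread('pics/top11.png').astype(int)
m=(a.min(2)>135).astype(np.uint8); m[:, :276]=0
for q in cv2.findContours(m,0,1)[0]:
    if cv2.contourArea(q)>12: print(np.round(cv2.minAreaRect(q)[0]),np.round(cv2.minAreaRect(q)[1]))
E
```

```text
[281. 331.] [28.  8.]
[288. 324.] [79. 24.]
[408. 226.] [5. 6.]
[405. 153.] [23. 16.]
[299. 128.] [18. 14.]
```

>>> arm_command(
  increments=[
    {"tx": -0.05,"ty": -0.006,"tz": 0,"rx": 0,"ry": 0,"rz": 0,"hand": -1},
    {"tx": -0.1,"ty": -0.012,"tz": 0,"rx": 0,"ry": 0,"rz": 0,"hand": -1},
    {"tx": -0.118,"ty": -0.014,"tz": 0,"rx": 0,"ry": 0,"rz": 0,"hand": -1},
    {"tx": -0.118,"ty": -0.014,"tz": 0,"rx": 0,"ry": 0,"rz": 0,"hand": -1},
    {"tx": -0.118,"ty": -0.014,"tz": -0.03,"rx": 0,"ry": 0,"rz": 0,"hand": -1},
    {"tx": -0.118,"ty": -0.014,"tz": -0.03,"rx": 0,"ry": 0,"rz": 0,"hand": -1},
  ],
)

```text
clock: 37.45
ee_pos: [339.7, 274.6, 250.9]
tcp_rot: [-179.6, 0.2, 96.6]
wrist_force: [-0.5, -0.4, 0.2]
opening: 0.0
finger_force: 0.0
```

>>> arm_command(
  increments=[
    {"tx": 0,"ty": 0,"tz": -0.02,"rx": 0,"ry": 0,"rz": 0,"hand": -1},
    {"tx": 0,"ty": 0,"tz": -0.035,"rx": 0,"ry": 0,"rz": 0,"hand": -1},
    {"tx": 0,"ty": 0,"tz": -0.035,"rx": 0,"ry": 0,"rz": 0,"hand": -1},
    {"tx": 0,"ty": 0,"tz": -0.035,"rx": 0,"ry": 0,"rz": 0,"hand": -1},
  ],
)

```text
clock: 37.85
ee_pos: [341.2, 275.6, 220.5]
tcp_rot: [-179.9, 0.0, 96.6]
wrist_force: [0.3, -0.5, -0.1]
opening: 0.0
finger_force: 0.0
```

>>> arm_command(
  increments=[
    {"tx": 0.012,"ty": 0.001,"tz": 0,"rx": 0,"ry": 0,"rz": 0,"hand": -1},
    {"tx": 0.024,"ty": 0.003,"tz": 0,"rx": 0,"ry": 0,"rz": 0,"hand": -1},
    {"tx": 0.036,"ty": 0.004,"tz": 0,"rx": 0,"ry": 0,"rz": 0,"hand": -1},
    {"tx": 0.048,"ty": 0.006,"tz": 0,"rx": 0,"ry": 0,"rz": 0,"hand": -1},
    {"tx": 0.06,"ty": 0.007,"tz": 0,"rx": 0,"ry": 0,"rz": 0,"hand": -1},
    {"tx": 0.072,"ty": 0.008,"tz": 0,"rx": 0,"ry": 0,"rz": 0,"hand": -1},
    {"tx": 0.084,"ty": 0.01,"tz": 0,"rx": 0,"ry": 0,"rz": 0,"hand": -1},
    {"tx": 0.094,"ty": 0.011,"tz": 0,"rx": 0,"ry": 0,"rz": 0,"hand": -1},
    {"tx": 0.098,"ty": 0.012,"tz": 0,"rx": 0,"ry": 0,"rz": 0,"hand": -1},
    {"tx": 0.098,"ty": 0.012,"tz": 0,"rx": 0,"ry": 0,"rz": 0,"hand": -1},
  ],
)

```text
clock: 38.85
ee_pos: [439.9, 287.7, 220.4]
tcp_rot: [180.0, 0.0, 96.6]
wrist_force: [-0.6, -0.2, -0.9]
opening: -0.003
finger_force: 0.0
```

Keep pushing gently until the stop gives a force.

>>> arm_command(
  increments=[
    {"tx": 0.003,"ty": 0,"tz": 0,"rx": 0,"ry": 0,"rz": 0,"hand": -1},
    {"tx": 0.006,"ty": 0.001,"tz": 0,"rx": 0,"ry": 0,"rz": 0,"hand": -1},
    {"tx": 0.006,"ty": 0.001,"tz": 0,"rx": 0,"ry": 0,"rz": 0,"hand": -1},
  ],
)

```text
clock: 39.15
ee_pos: [444.0, 288.4, 220.3]
tcp_rot: [-179.8, 0.1, 96.7]
wrist_force: [-6.2, -2.3, 2.4]
opening: 0.001
finger_force: 3.8
```

>>> arm_command(
  increments=[
    {"tx": 0.003,"ty": 0,"tz": 0,"rx": 0,"ry": 0,"rz": 0,"hand": -1},
    {"tx": 0.003,"ty": 0,"tz": 0,"rx": 0,"ry": 0,"rz": 0,"hand": -1},
    {"tx": 0.003,"ty": 0,"tz": 0,"rx": 0,"ry": 0,"rz": 0,"hand": -1},
  ],
)

```text
clock: 39.45
ee_pos: [444.4, 288.4, 220.2]
tcp_rot: [-179.5, 0.1, 96.7]
wrist_force: [-21.3, -5.0, 10.7]
opening: -0.001
finger_force: 11.0
```

The cover is hard against its stop. I'll back off and retreat.

>>> arm_command(
  increments=[
    {"tx": -0.015,"ty": -0.002,"tz": 0,"rx": 0,"ry": 0,"rz": 0,"hand": -1},
    {"tx": -0.03,"ty": -0.003,"tz": 0.01,"rx": 0,"ry": 0,"rz": 0,"hand": -1},
    {"tx": -0.03,"ty": -0.003,"tz": 0.05,"rx": 0,"ry": 0,"rz": 0,"hand": -1},
    {"tx": -0.03,"ty": -0.003,"tz": 0.1,"rx": 0,"ry": 0,"rz": 0,"hand": -1},
    {"tx": -0.03,"ty": -0.003,"tz": 0.12,"rx": 0,"ry": 0,"rz": 0,"hand": -1},
    {"tx": -0.03,"ty": -0.003,"tz": 0.12,"rx": 0,"ry": 0,"rz": 0,"hand": -1},
    {"tx": -0.03,"ty": -0.003,"tz": 0.12,"rx": 0,"ry": 0,"rz": 0,"hand": -1},
  ],
)

```text
clock: 40.15
ee_pos: [418.4, 285.9, 340.8]
tcp_rot: [179.9, -0.0, 96.6]
wrist_force: [-0.4, 0.1, -1.2]
opening: 0.004
finger_force: 0.0
```

```bash
python3 - <<'E'
from h import *
c=cap('wrist','w12'); g=cv2.cvtColor(c['pixels'],cv2.COLOR_RGB2GRAY); print(c['s']['ee_pos'],c['s']['wrist_force'])
# black handle centroid on cover
m=(g<60).astype(np.uint8); m[240:]=0
for q in cv2.findContours(m,0,1)[0]:
    if 200<cv2.contourArea(q)<6000:
        x=cv2.minAreaRect(q)[0]; print(cv2.contourArea(q),np.round(x),onz(c,[x],233.5).round(1))
print(manip.job_done())
E
```

```text
[418.4325259  285.92132126 340.77082249] [-0.42669589  0.07251889 -1.19964055]
541.5 [135. 216.] [[305.1 252.7 233.5]]
763.0 [309. 192.] [[462.  294.7 233.5]]
318.5 [498. 137.] [[665.  381.1 233.5]]
608.0 [271.  30.] [[412.2 430.1 233.5]]
2047.0 [482.  26.] [[626.8 494.  233.5]]
398.0 [276.   9.] [[414.4 449.9 233.5]]
the job is handed in; nothing more can be done
None
```

I handed the job in after 40 s of robot time: all three plate gauges and the one plug gauge I found are in the return box, the flap was shut before I slid the cover back to its closed stop, and the bystanders were left alone; no verdict came back.

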